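Load the clamping fixture and start its cap on the thread

TASK

Lay every tabbed steel block on the bench in a nest of its own on the round fixture, flat side down, toe in against the middle and tab standing at the outer end. Then set the clamp cap on the threaded post with its pointer at the white line, turn it backward (counter-clockwise) and let it drop a step, and only then screw it forward until its flange is fully home on the shoulder. Leave the other things on the bench where they are.

Things in the scene. Friction and masses are not known exactly. Their poses are not given: they have to be found in the camera images.
- fixture: clamping fixture fixed to the worktop: dark round plate 140 mm across, top 8 mm up; in its middle a shoulder 54 mm across, top 17 mm up, and on that a threaded steel post, 36 mm across, tapered tip 44 mm up. Origin: centre of its underside, z up, +x along the white line on the plate. Five radial nests at 36, 108, 180, 252, 324 degrees from +x.
- mark (a point): point over the white line, on the fixture's +x, 32 mm from its axis, 20 mm above the worktop. Set on the post with the pointer here, the cap's lugs rest on the thread starts, the cap's origin about 26.5 mm above the worktop (24.5 to 28.6 mm within 0.5 rad either way). Turned forward (clockwise from above) from here it jams on stops after about 0.6 rad.
- drop_point (a point): point 32 mm from the fixture's axis, 0.91 rad counter-clockwise of the white line. Turned backward from the line the cap climbs 3.3 mm per rad; 0.72 rad past the line its lugs come off the thread starts and, once the hand lets it, it falls until its origin is about 22.5 mm up. Stops end the backward turn at 1.1 rad. The pointer then stands near here.
- pointer (a point): outer end of the cap's pointer, 32 mm from its axis, 5 mm above its underside. Turned forward after the drop the cap sinks 3.3 mm per rad until its flange meets the shoulder: origin 17 mm up, pointer about 0.75 rad clockwise of the white line; up to 0.5 rad more turns freely. Held in a hand it cannot sink by itself: follow it down, or let go and it settles.
- cap: loose aluminium clamp cap: hollow knurled knob 46 mm across, on a flange 68 mm across and 5 mm thick; 40 mm high, closed on top, open below, 0.12 kg. Origin: centre of its underside, z up, x towards the black pointer on its flange and top. Three inner lugs (one under the pointer), 5 mm up, run on the post's easy three-start right-hand thread. It starts standing on the worktop.
- nest0_tab (a point): outer end of nest 0: on the plate's top face, 64 mm from the fixture's axis. A loaded block has its origin here, its toe pointing at the axis, 28 mm from it and 1 mm off the shoulder, between two fences 19 mm apart, 5 mm high, that run from 28 to 48 mm from the axis; the tab's end is open all round
- nest1_tab (a point): outer end of nest 1: on the plate's top face, 64 mm from the fixture's axis. A loaded block has its origin here, its toe pointing at the axis, 28 mm from it and 1 mm off the shoulder, between two fences 19 mm apart, 5 mm high, that run from 28 to 48 mm from the axis; the tab's end is open all round
- nest2_tab (a point): outer end of nest 2: on the plate's top face, 64 mm from the fixture's axis. A loaded block has its origin here, its toe pointing at the axis, 28 mm from it and 1 mm off the shoulder, between two fences 19 mm apart, 5 mm high, that run from 28 to 48 mm from the axis; the tab's end is open all round
- nest3_tab (a point): outer end of nest 3: on the plate's top face, 64 mm from the fixture's axis. A loaded block has its origin here, its toe pointing at the axis, 28 mm from it and 1 mm off the shoulder, between two fences 19 mm apart, 5 mm high, that run from 28 to 48 mm from the axis; the tab's end is open all round
- nest4_tab (a point): outer end of nest 4: on the plate's top face, 64 mm from the fixture's axis. A loaded block has its origin here, its toe pointing at the axis, 28 mm from it and 1 mm off the shoulder, between two fences 19 mm apart, 5 mm high, that run from 28 to 48 mm from the axis; the tab's end is open all round
- block0: loose L-shaped steel block (may be absent), 40 mm long, 16 mm wide; body 8 mm thick, and at one end an upright tab 8 mm thick, 16 mm wide, 20 mm high. Origin: on the underside below the middle of the tab; x runs from the tab to the toe (toe face at x = 36 mm), z up. Gripped best by the tab across its 16 mm width (y). 0.05 kg.
- block1: loose L-shaped steel block (may be absent), 40 mm long, 16 mm wide; body 8 mm thick, and at one end an upright tab 8 mm thick, 16 mm wide, 20 mm high. Origin: on the underside below the middle of the tab; x runs from the tab to the toe (toe face at x = 36 mm), z up. Gripped best by the tab across its 16 mm width (y). 0.05 kg.
- block2: loose L-shaped steel block (may be absent), 40 mm long, 16 mm wide; body 8 mm thick, and at one end an upright tab 8 mm thick, 16 mm wide, 20 mm high. Origin: on the underside below the middle of the tab; x runs from the tab to the toe (toe face at x = 36 mm), z up. Gripped best by the tab across its 16 mm width (y). 0.05 kg.
- block3: loose L-shaped steel block (may be absent), 40 mm long, 16 mm wide; body 8 mm thick, and at one end an upright tab 8 mm thick, 16 mm wide, 20 mm high. Origin: on the underside below the middle of the tab; x runs from the tab to the toe (toe face at x = 36 mm), z up. Gripped best by the tab across its 16 mm width (y). 0.05 kg.
- block4: loose L-shaped steel block (may be absent), 40 mm long, 16 mm wide; body 8 mm thick, and at one end an upright tab 8 mm thick, 16 mm wide, 20 mm high. Origin: on the underside below the middle of the tab; x runs from the tab to the toe (toe face at x = 36 mm), z up. Gripped best by the tab across its 16 mm width (y). 0.05 kg.
- ink_bottle: bystander: small blue bottle, 36 mm across, 58 mm high, origin under its middle
- dial_indicator: bystander: dial indicator lying flat, 104x58x21 mm, origin under its middle

How it is judged:
On the way, in this order (a step that is already met when the one before it is completed fails the run):
1. every block present lies in a nest, tab outward ((distance between block0 and nest0_tab below 0.006 m or distance between block0 and nest1_tab below 0.006 m or distance between block0 and nest2_tab below 0.006 m or distance between block0 and nest3_tab below 0.006 m or distance between block0 and nest4_tab below 0.006 m) and x of fixture in the frame of block0 above 0.055 m and y of fixture in the frame of block0 between -0.008 and 0.008 m and angle between each of block0, block1, block2, block3, block4's own z axis and vertical below 0.12 rad and (distance between block1 and nest0_tab below 0.006 m or distance between block1 and nest1_tab below 0.006 m or distance between block1 and nest2_tab below 0.006 m or distance between block1 and nest3_tab below 0.006 m or distance between block1 and nest4_tab below 0.006 m) and x of fixture in the frame of block1 above 0.055 m and y of fixture in the frame of block1 between -0.008 and 0.008 m and (distance between block2 and nest0_tab below 0.006 m or distance between block2 and nest1_tab below 0.006 m or distance between block2 and nest2_tab below 0.006 m or distance between block2 and nest3_tab below 0.006 m or distance between block2 and nest4_tab below 0.006 m) and x of fixture in the frame of block2 above 0.055 m and y of fixture in the frame of block2 between -0.008 and 0.008 m and (distance between block3 and nest0_tab below 0.006 m or distance between block3 and nest1_tab below 0.006 m or distance between block3 and nest2_tab below 0.006 m or distance between block3 and nest3_tab below 0.006 m or distance between block3 and nest4_tab below 0.006 m) and x of fixture in the frame of block3 above 0.055 m and y of fixture in the frame of block3 between -0.008 and 0.008 m and (distance between block4 and nest0_tab below 0.006 m or distance between block4 and nest1_tab below 0.006 m or distance between block4 and nest2_tab below 0.006 m or distance between block4 and nest3_tab below 0.006 m or distance between block4 and nest4_tab below 0.006 m) and x of fixture in the frame of block4 above 0.055 m and y of fixture in the frame of block4 between -0.008 and 0.008 m), for 0.2 s.
2. the cap sits on the thread starts, pointer within about 0.5 rad of the line (horizontal distance between cap and fixture below 0.004 m and angle between cap's own z axis and vertical below 0.12 rad and z of cap in the frame of fixture between 0.0239 and 0.0296 m and horizontal distance between pointer and mark below 0.018 m), for 0.2 s.
3. turned backward, the cap has dropped a step (horizontal distance between cap and fixture below 0.004 m and angle between cap's own z axis and vertical below 0.12 rad and z of cap in the frame of fixture between 0.02 and 0.0236 m and horizontal distance between pointer and drop_point below 0.012 m), for 0.2 s.
4. screwed forward, the cap is home on the shoulder (horizontal distance between cap and fixture below 0.004 m and angle between cap's own z axis and vertical below 0.12 rad and z of cap in the frame of fixture below 0.0183 m), for 0.2 s.
At the end, for the whole second after the job is handed in: every block present lies flat in a nest of its own, tab at the outer end (its place within 6 mm, its toe pointing at the post, level); the cap is level on the post and its flange within about 1.3 mm of the shoulder; everything is at rest (all of step 1 and all of step 4 and linear speed of each of cap, block0, block1, block2, block3, block4 below 0.02 m/s); the robot touches nothing.
It fails at once if the ink bottle is pushed more than 5 cm (distance of ink_bottle from where it was at the start of the episode above 0.05 m).
It fails at once if the dial indicator is pushed more than 5 cm (distance of dial_indicator from where it was at the start of the episode above 0.05 m).
Of block0, block1, block2, block3, block4 only 3 to 5 are there at a start; the rules pass over those that are not, and their reading is None.
At some moment in a run one of block0, block1, block2, block3, block4 may be knocked a few centimetres aside while the robot is not near it.
Once in a run the grip may slacken for a moment while it holds something.
It also fails if it takes over 210 s, if anything falls off the work surface, if the arm or the gripper's body presses on something with over 40 N, if the wrist force passes 120 N, or if a joint passes its speed limit or range.

ROBOT

A 6-joint arm with a two-finger parallel gripper is mounted at the origin on a cart in front of the work surface, level with it; the furniture and walls round the work are solid. World frame = base frame: x ahead of the robot, y to its left, z up, the work surface at z = 0. Lengths are in m, angles in rad, forces in N, time in s.
With the tool pointing down it reaches from about 0.35 to 0.975 m from the base axis. Payload 4.9 kg.
Tool frame: the origin (TCP) lies at the very end of the fingers, on their centre line; the grasp point (between the pads) lies 19 mm behind it; z points along the fingers, y is the line along which they close (so a half turn about z gives the same grasp; the last joint's range is limited). The gripper opens to 85 mm and grips with 20 to 120 N. Pads are 22 mm wide; open, the fingers measure 114 mm over their backs; the gripper's body (76 mm by 85 mm) begins 54 mm behind the grasp point. The pads swing forward as they close: fully open they stand 13 mm farther back than shut.
Start: joints at [1.115, 0.053, 1.613, -0, 1.476, -0.119], TCP at [0.207, 0.59, 0.231] pointing down, gripper open.
Joint ranges: [-3.01, 3.01], [-1.01, 2.22], [0.06, 2.58], [-1.02, 4.17], [0.09, 2.62], [-3.14, 3.14]. Speed limits (rad/s): [2.57, 2.57, 3.14, 3.14, 3.14, 3.14].

INTERFACE

Orientations are given as a unit quaternion [w, x, y, z].
In Python, from rig import * gives the robot as it stands.
- The arm moves only by the tool jog_arm, never from a script. Its argument "targets" is a list of rows, each an object of numbers: "dx", "dy", "dz": the shift along the tool's x, y, z as a fraction of full scale; "ax", "ay", "az": the turn, a rotation vector about the tool's x, y, z as a fraction of full scale; "fingers": the opening, from -1 (shut) to 1 (fully open). In form: [{"dx": .., "dy": .., "dz": .., "ax": .., "ay": .., "az": .., "fingers": ..}, ...]. A call has 1 to 10 rows; each row shifts and turns the commanded pose from where the row before left it, along the tool's axes as they then stand; what a row does not reach is not made up. Full scale, the value 1, is 0.2 m for a shift and pi rad for a turn. A row lasts 1/10 s, in which the tool goes at most 50 mm and 8.59 degrees, less where a joint would pass 70% of its speed; a pose out of reach is approached as far as the arm can. A call with a number of a shift or a turn outside -1 to 1 is refused whole. A call with a gripper value outside its range is refused whole. The fingers move at their own pace and stop on an object; "squeeze" is the grip in N (left out, the last holds). Time passes only in rows, so rows that do not move let the fingers close. It gives the time, the measured TCP pose, the force, the opening and the grip force at its end, in the units of the state.
- observe(): the state, without advancing time (a new reading comes with each control period).
- get_image(name): name is "scene" or "top"; returns a dict with "image" (420x560x3 uint8, red, green, blue), "z_map" (420x560 float32, m along the optical axis (not along the pixel's ray), 0 where there is no reading), "fx", "fy", "cx", "cy" (pixels), "world_to_cam" (4x4, takes a point from world to camera coordinates). Camera axes: x right, y up, looking along -z (the intrinsics and any distortion apply to the point x, -y, -z); pixel columns grow to the right and rows downward; lengths in m; the calibration is good to about 2 mm. A picture is of the moment at which its call begins.
- finish_job(): hands the job in; it is judged then, once.
The state is a dict: "clock": time; "joint_positions": joint angles; "qd": joint speeds; "joint_torque": joint torques, N m; "tcp_pos": TCP position; "tcp_rot": TCP orientation; "wrist_force": force on the tool from outside, world axes, zero at the start; "wrist_torque": the same for the moment, N m; "opening": finger opening in m; "grasp_force": force on a finger pad.
Only numpy, scipy, OpenCV 4.12 (cv2) and the standard library are available. Lean on these libraries where they do the work, as an engineer would, in place of code of your own. Each camera call takes 0.05 s, during which the arm holds its last target. There are 200 camera calls.

## Working session

There is one attempt and no reset: what is moved stays moved. The work goes in short steps, Python scripts to look and compute and a tool call to move; the robot and the scene stay as the last step left them, time stands still between calls to the robot, and variables do not carry over. Pictures are saved under pics/ and viewed, at most 17 in all, crops included, and the job is handed in when it is done.

Besides the shell and the picture viewer there is one more tool, called after "Request:" in YAML: its name, and indented under it one key for each argument. jog_arm: Moves the arm, as the interface text tells. Its arguments: {"type":"object","properties":{"targets":{"type":"array","items":{"type":"object","properties":{"dx":{"type":"number","minimum":-1,"maximum":1},"dy":{"type":"number","minimum":-1,"maximum":1},"dz":{"type":"number","minimum":-1,"maximum":1},"ax":{"type":"number","minimum":-1,"maximum":1},"ay":{"type":"number","minimum":-1,"maximum":1},"az":{"type":"number","minimum":-1,"maximum":1},"fingers":{"type":"number"}}}},"squeeze":{"type":"number"}},"required":["targets"]}

```bash
mkdir -p pics; ls
cat > h.py <<'E'
from rig import *
import numpy as np, cv2
def save(name,fn):
    g=get_image(name); cv2.imwrite('pics/'+fn+'.png',g['image'][:,:,::-1]); np.savez('pics/'+fn+'.npz',**{k:g[k] for k in g}); return g
def load(fn): return dict(np.load('pics/'+fn+'.npz'))
def ray(g,u,v,z):
    T=np.linalg.inv(g['world_to_cam']); d=T[:3,:3]@np.array([(u-g['cx'])/g['fx'],-(v-g['cy'])/g['fy'],-1]); o=T[:3,3]
    return o+d*(z-o[2])/d[2]
def cloud(g):
    z=g['z_map']; h,w=z.shape; u,v=np.meshgrid(np.arange(w),np.arange(h))
    p=np.stack([(u-g['cx'])/g['fx']*z,-(v-g['cy'])/g['fy']*z,-z],-1)
    T=np.linalg.inv(g['world_to_cam']); return p@T[:3,:3].T+T[:3,3]
E
python3 - <<'E'
from h import *
for n in('top','scene'):
    g=save(n,n+'0'); print(n,g['fx'],g['cx'],g['cy'],np.linalg.inv(g['world_to_cam']).round(3).tolist(),[k for k in g])
print(observe())
E
```

```text
pics
top 389.7206532477287 278.31768586529296 206.66407318267431 [[0.014, 0.984, -0.179, 0.276], [-1.0, 0.015, 0.002, 0.022], [0.005, 0.179, 0.984, 1.378], [0.0, 0.0, 0.0, 1.0]] ['image', 'z_map', 'fx', 'fy', 'cx', 'cy', 'world_to_cam']
scene 535.7284552502413 268.47874938208554 206.00239274266508 [[0.692, 0.318, -0.648, -0.426], [-0.722, 0.311, -0.618, -0.908], [0.005, 0.895, 0.445, 0.697], [0.0, 0.0, 0.0, 1.0]] ['image', 'z_map', 'fx', 'fy', 'cx', 'cy', 'world_to_cam']
{'clock': 0.1, 'joint_positions': array([ 1.11503338e+00,  5.32670721e-02,  1.61417784e+00,  3.48412590e-05,
        1.47604231e+00, -1.18977079e-01]), 'qd': array([ 0.00076245, -0.00092734, -0.00327749,  0.0026655 , -0.00086207,
        0.00199497]), 'joint_torque': array([ 9.81442895e-05, -3.94905818e+01, -3.71362638e+01, -1.89361367e-04,
        3.90054789e-03, -4.66553900e-06]), 'tcp_pos': array([0.206253  , 0.58936949, 0.23018809]), 'tcp_rot': array([-2.85119354e-04,  1.67599797e-01,  9.85854660e-01, -9.03522820e-04]), 'wrist_force': array([ 0.09091347,  0.10065993, -0.33935613]), 'wrist_torque': array([ 0.00719618, -0.05264148, -0.03103868]), 'grasp_force': 0.0, 'opening': 0.08542205501411068}
```

View pics/top0.png

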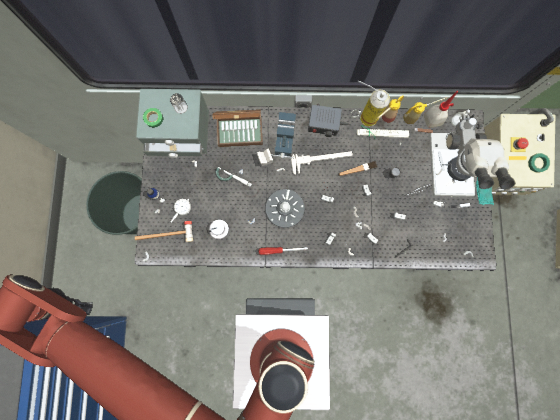

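View pics/scene0.png

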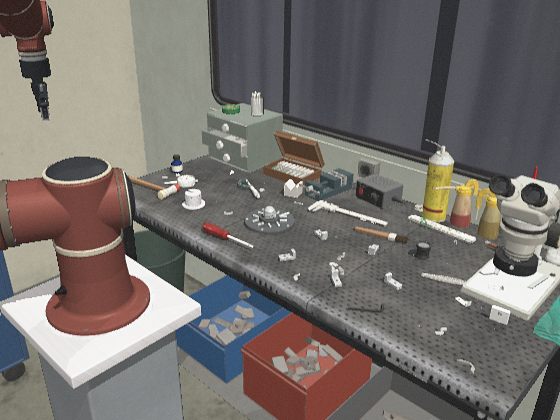

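Top view: fixture at (285,208), cap probably at (218,229), and block candidates at (328,198), (367,190), (400,216), (373,238), (332,239). The scene view shows the same things around (270,215)–(420,280). I'll enlarge both.

Run:
```python
from h import *
a=load('top0')['image'][165:265,200:420,::-1]; b=load('scene0')['image'][180:300,170:410,::-1]
a=cv2.resize(a,(795,361),interpolation=cv2.INTER_CUBIC); b=cv2.resize(b,(800,400),interpolation=cv2.INTER_CUBIC)
cv2.imwrite('pics/cA.png',a);cv2.imwrite('pics/cB.png',b)
```

```text
(no output)
```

View pics/cA.png

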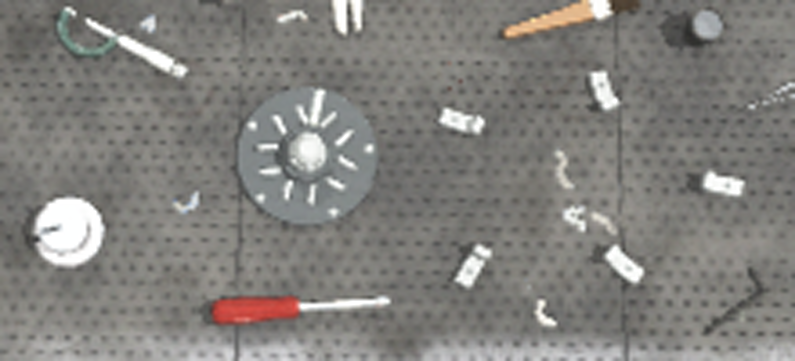

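View pics/cB.png

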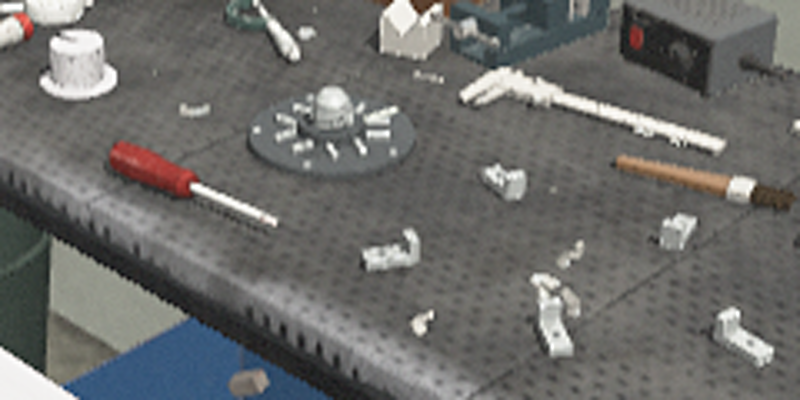

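Five blocks: A (462,120), B (603,90), C (473,265), D (625,265), E (722,185) in the top crop. The fixture's white line runs up the image at about (318,105). The cap stands at (67,232) with its pointer toward the left. The scene crop shows every block standing flat with its tab upright. Next step is measuring from the depth and masks.

```bash
cat >> h.py <<'E'
TOPC={'A':(328,198),'B':(367,190),'C':(331,238),'D':(373,238),'E':(400,216)}
def blob(g,xy,r=.045):
    P=cloud(g); return P,(np.hypot(P[...,0]-xy[0],P[...,1]-xy[1])<r)&(g['image'].min(2)>130)
E
python3 - <<'E'
from h import *
t,s=load('top0'),load('scene0')
for g in(t,s):
    P=cloud(g); m=(np.abs(P[...,2])<.01)&(P[...,0]>.4)&(P[...,0]<.75)&(abs(P[...,1])<.3); print('table z',np.median(P[m][:,2]),P[m][:,2].std())
for k,(u,v) in TOPC.items():
    xy=ray(t,u,v,.006)[:2]
    for n,g in(('t',t),('s',s)):
        P,m=blob(g,xy,.035); q=P[m]; q=q[q[:,2]>.003]; hi=q[q[:,2]>.013]; c=q[:,:2].mean(0)
        r=cv2.minAreaRect(q[:,:2].astype(np.float32)*1000)
        print(k,n,xy.round(3),len(q),'c',c.round(4),'hi',len(hi),hi.mean(0).round(4) if len(hi) else '','rect',np.round(r[0],1),np.round(r[1],1),round(r[2],1),'zmax',q[:,2].max().round(4))
c=ray(t,285,208,.02)[:2]
for n,g in(('t',t),('s',s)):
    P=cloud(g); d=np.hypot(P[...,0]-c[0],P[...,1]-c[1]); m=(d<.1)&(P[...,2]>.004)&(P[...,2]<.0105)
    r=cv2.minEnclosingCircle((P[m][:,:2]*1000).astype(np.float32)); print('plate',n,r, 'top',P[d<.03][:,2].max(), P[(d<.035)&(P[...,2]>.03)].mean(0))
c=ray(t,218,229,.03)[:2]
for n,g in(('t',t),('s',s)):
    P=cloud(g); d=np.hypot(P[...,0]-c[0],P[...,1]-c[1]); m=(d<.06)&(P[...,2]>.002); h=(d<.05)&(P[...,2]>.036)
    print('cap',n,cv2.minEnclosingCircle((P[m][:,:2]*1000).astype(np.float32)),cv2.minEnclosingCircle((P[h][:,:2]*1000).astype(np.float32)),P[h].mean(0))
E
```

```text
table z 0.00014451628486011892 0.003506999437793949
table z -0.001598502619241604 0.00323071754175017
A t [ 0.56  -0.159] 52 c [ 0.5582 -0.1568] hi 12 [ 0.5538 -0.1691  0.0194] rect [ 558.5 -156. ] [40.  16.3] 72.7 zmax 0.0245
A s [ 0.56  -0.159] 59 c [ 0.5544 -0.1657] hi 17 [ 0.5503 -0.175   0.0169] rect [ 557.3 -160.3] [40.9 18.6] 72.2 zmax 0.02
B t [ 0.592 -0.3  ] 49 c [ 0.5916 -0.2985] hi 12 [ 0.5808 -0.3014  0.0177] rect [ 592.8 -297.9] [40.8 16.9] 9.4 zmax 0.021
B s [ 0.592 -0.3  ] 65 c [ 0.5818 -0.3043] hi 21 [ 0.5747 -0.306   0.0171] rect [ 589.1 -300.7] [47.7 17. ] 17.0 zmax 0.0219
C t [ 0.416 -0.169] 55 c [ 0.4146 -0.1663] hi 14 [ 0.4254 -0.1718  0.0188] rect [ 414.3 -166. ] [16.4 39.2] 62.6 zmax 0.0233
C s [ 0.416 -0.169] 88 c [ 0.4138 -0.1722] hi 17 [ 0.426  -0.1792  0.0172] rect [ 412.5 -170.2] [21.6 38.6] 59.8 zmax 0.021
D t [ 0.418 -0.317] 57 c [ 0.4187 -0.3127] hi 14 [ 0.4252 -0.3031  0.0171] rect [ 418.1 -313. ] [40.5 17. ] 53.6 zmax 0.0231
D s [ 0.418 -0.317] 101 c [ 0.4185 -0.3141] hi 25 [ 0.4267 -0.3034  0.0164] rect [ 418.5 -314.6] [45.9 16. ] 49.4 zmax 0.0212
E t [ 0.498 -0.416] 51 c [ 0.4985 -0.4114] hi 14 [ 0.5015 -0.3983  0.0182] rect [ 498.4 -412.3] [39.9 16.7] 77.1 zmax 0.0236
E s [ 0.498 -0.416] 100 c [ 0.4978 -0.4139] hi 24 [ 0.5002 -0.4009  0.0172] rect [ 497.3 -415.8] [43.7 17.6] 79.5 zmax 0.0204
plate t ((518.8013305664062, -4.624821186065674), 99.59527587890625) top 0.048324842310155214 [ 0.5210623  -0.00393024  0.03967176]
plate s ((519.3748168945312, -5.862027645111084), 73.63713836669922) top 0.043942013613221476 [ 0.5164805  -0.01119632  0.03714017]
cap t ((439.29547119140625, 227.4626007080078), 59.96290969848633) ((444.0746765136719, 229.4501190185547), 23.059078216552734) [0.44404576 0.22903685 0.04061364]
cap s ((436.61669921875, 227.85231018066406), 39.45584487915039) ((441.9134826660156, 224.85557556152344), 25.67054557800293) [0.44148395 0.22536105 0.03807324]
```

Run:
```python
from h import *
for n in('top0','scene0'):
    g=load(n); I=g['image'].astype(int); P0=np.array([.52,-.008]); 
    H,W=I.shape[:2]; v,u=np.mgrid[:H,:W]
    def grid(z):
        T=np.linalg.inv(g['world_to_cam']); d=np.stack([(u-g['cx'])/g['fx'],-(v-g['cy'])/g['fy'],-np.ones(u.shape)],-1)@T[:3,:3].T; o=T[:3,3]
        return o+d*((z-o[2])/d[...,2])[...,None]
    Q=grid(.008); d=np.hypot(*(Q[...,:2]-P0).transpose(2,0,1))
    blue=(I[...,2]-I[...,0]); bm=np.median(blue[d<.06]); print(n,'blue in',bm,'out',np.median(blue[(d>.09)&(d<.12)]), 'lum',np.median(I.sum(2)[d<.06])/3,np.median(I.sum(2)[(d>.09)&(d<.12)])/3)
    m=((blue>=6)&(d<.09)).astype(np.uint8); 
    m=cv2.morphologyEx(m,cv2.MORPH_OPEN,np.ones((3,3)))
    cs=max(cv2.findContours(m,0,1)[0],key=cv2.contourArea).reshape(-1,2)
    hull=cv2.convexHull(cs).reshape(-1,2)
    W_=np.array([ray(g,*p,.008)[:2] for p in cs])*1000
    print('ell',cv2.fitEllipse(W_.astype(np.float32)),'circ',cv2.minEnclosingCircle(W_.astype(np.float32)))
    # white points on plate/fences
    br=I.min(2)>170
    for z in(.008,.013): 
        Q=grid(z); r=Q[...,:2]-P0; rr=np.hypot(r[...,0],r[...,1]); mm=br&(rr<.075)&(rr>.022)
        nl,lab,st,ce=cv2.connectedComponentsWithStats(mm.astype(np.uint8))
        print(z,[(int(st[i,4]),*np.round(ray(g,*ce[i],z)[:2]*1000,1)) for i in range(1,nl)])
```

```text
top0 blue in 5.0 out -5.0 lum 135.66666666666666 121.33333333333333
ell ((569.9539184570312, 17.283803939819336), (19.98193359375, 27.571821212768555), 93.30741119384766) circ ((569.8480224609375, 15.16761589050293), 13.949361801147461)
0.008 [(36, np.float64(569.9), np.float64(-9.0)), (9, np.float64(554.8), np.float64(24.7)), (9, np.float64(558.8), np.float64(-24.3)), (4, np.float64(551.0), np.float64(50.8)), (8, np.float64(541.4), np.float64(-40.7)), (7, np.float64(541.1), np.float64(-1.3)), (7, np.float64(530.6), np.float64(36.9)), (4, np.float64(530.8), np.float64(-64.0)), (8, np.float64(515.1), np.float64(-43.6)), (8, np.float64(506.7), np.float64(31.3)), (9, np.float64(489.2), np.float64(15.1)), (9, np.float64(493.9), np.float64(-33.1)), (7, np.float64(482.2), np.float64(-8.6)), (4, np.float64(478.6), np.float64(42.4)), (4, np.float64(466.3), np.float64(-30.6))]
0.013 [(36, np.float64(568.8), np.float64(-8.9)), (9, np.float64(553.8), np.float64(24.7)), (9, np.float64(557.8), np.float64(-24.1)), (4, np.float64(550.0), np.float64(50.7)), (8, np.float64(540.4), np.float64(-40.5)), (4, np.float64(538.8), np.float64(4.1)), (1, np.float64(541.8), np.float64(-11.9)), (7, np.float64(529.7), np.float64(36.8)), (4, np.float64(529.9), np.float64(-63.7)), (8, np.float64(514.2), np.float64(-43.3)), (8, np.float64(505.9), np.float64(31.2)), (9, np.float64(488.5), np.float64(15.1)), (9, np.float64(493.1), np.float64(-32.9)), (7, np.float64(481.5), np.float64(-8.5)), (4, np.float64(477.9), np.float64(42.3)), (4, np.float64(465.6), np.float64(-30.4))]
scene0 blue in 1.0 out -5.0 lum 112.66666666666667 100.83333333333333Traceback (most recent call last):
  File "<stdin>", line 12, in <module>
ValueError: max() iterable argument is empty
```

Run:
```python
from h import *
from scipy.optimize import least_squares
P0=np.array([.520,-.005])
for n in('top0','scene0'):
    g=load(n); I=g['image'].astype(int); c=P0
    out=[]
    for thr in(150,165,180):
        nl,lab,st,ce=cv2.connectedComponentsWithStats((I.min(2)>thr).astype(np.uint8))
        for i in range(1,nl):
            if st[i,4]>60: continue
            q=np.array([ray(g,*ce[i],.008)[:2],ray(g,*ce[i],.0125)[:2]])
            if np.hypot(*(q[0]-P0))<.08: out.append((st[i,4],q))
    def model(p):
        F=[];D=[]
        for k in range(5):
            a=p[2]+np.radians(36+72*k)
            for s in(-1,1): F.append(p[:2]+.038*np.r_[np.cos(a),np.sin(a)]+s*p[3]*np.r_[-np.sin(a),np.cos(a)])
            a-=np.radians(36); D.append(p[:2]+.064*np.r_[np.cos(a),np.sin(a)])
        return np.array(F),np.array(D[1:])
    p=np.r_[P0 if n=='top0' else P0+[-.002,-.004],np.radians(-10),.0105]
    for it in range(6):
        F,D=model(p); pr=[]
        for a,q in out:
            df=np.hypot(*(F-q[1]).T); dd=np.hypot(*(D-q[0]).T)
            if df.min()<.007 and a>4: pr.append((0,df.argmin(),q[1]))
            elif dd.min()<.007: pr.append((1,dd.argmin(),q[0]))
        f=lambda p:np.concatenate([(model(p)[t][i]-q)*1000 for t,i,q in pr])
        r=least_squares(f,p,x_scale=[.01,.01,.1,.01],loss='soft_l1'); p=r.x
    print(n,p[:2].round(4),np.degrees(p[2]).round(2),p[3].round(4),len(pr),len({(t,i) for t,i,q in pr}),np.sqrt((f(p)**2).mean()).round(2))
    # cap: bright disc, flange top z=.005, knob top z=.04
t=load('top0');I=t['image'].astype(int)
m=(I.min(2)>140).astype(np.uint8); lab=cv2.connectedComponents(m)[1]; L=lab==lab[231,222]
cs=max(cv2.findContours(L.astype(np.uint8),0,1)[0],key=cv2.contourArea).reshape(-1,2)
W=np.array([ray(t,*p,.005)[:2]*1000 for p in cs]); print('cap flange',cv2.minEnclosingCircle(W.astype(np.float32)),cv2.fitEllipse(W.astype(np.float32)))
print(I[222:237,207:231].min(2))
```

```text
top0 [ 0.5224 -0.0037] -10.65 0.0121 37 13 1.13
scene0 [ 0.5211 -0.0063] -11.11 0.012 28 10 2.12
cap flange ((443.3804626464844, 229.35385131835938), 34.985015869140625) ((443.3970031738281, 229.03445434570312), (64.98294830322266, 67.82876586914062), 89.9931869506836)
[[ 95 103 107  88  99 169 247 254 254 254 254 254 254 254 254 254 254 254
  248 108  95 103 105 111]
 [100  82  86  93 161 239 254 254 254 254 254 254 254 254 254 252 251 254
  254 242  93 102 112 109]
 [108  82  85 137 235 254 254 254 254 254 254 254 254 254 254 254 252 254
  254 253 197 107 113 115]
 [ 86  79 106 200 252 254 254 254 254 254 254 254 254 254 254 254 248 247
  254 254 249 108 109 114]
 [ 82  80 118 229 253 254 254 254 254 254 254 254 254 254 254 254 253 231
  254 254 252 115  98 105]
 [ 85  89 136 236 254 254 254 221 216 200 248 254 254 254 254 254 252 189
  252 254 253 187  91  98]
 [ 83  94 150 223 213 156 148 103 122 201 246 254 254 254 254 254 253 162
  239 254 254 220 107 110]
 [ 82  97 161 219 191 178 191 236 253 253 254 254 254 254 254 254 253 180
  248 254 253 186 113 119]
 [ 64  78  98 130 213 253 253 254 254 254 254 254 254 254 254 254 224 191
  246 254 253 176 115 112]
 [ 62  72  63  74 181 253 254 254 254 254 254 254 254 254 254 253 175 220
  253 254 253 134 115 113]
 [ 70  77 104 185 207 219 254 254 254 254 254 254 254 254 251 191 189 242
  254 254 242 114 120 116]
 [ 91  73  96 166 219 208 210 246 254 254 254 254 254 243 218 179 229 253
  254 252 179 113 120 122]
 [ 95  91  91 137 220 217 212 201 199 218 214 219 220 191 221 241 253 254
  253 242 121 118 115 123]
 [102  98  93 109 189 253 254 252 249 189 197 241 243 251 252 253 254 253
  232 148 114 115 105 120]
 [110 103 105 113 126 195 249 254 253 252 252 253 253 253 253 254 253 216
  137 114 119 118 125 125]]
```

```bash
cat >> h.py <<'E'
from scipy.spatial.transform import Rotation as R
def pose():
    o=observe(); w,x,y,z=o['tcp_rot']; return o,o['tcp_pos'],R.from_quat([x,y,z,w])
def go(x,y,z,phi,n=None):
    "rows to TCP x,y,z (mm) with tool y at world angle phi (deg), tool down; mm/deg in, row fractions out"
    o,p,r=pose(); t=np.array([x,y,z])/1000
    f=np.radians(phi); Y=np.array([np.cos(f),np.sin(f),0]); Z=np.array([0,0,-1.]); G=R.from_matrix(np.c_[np.cross(Y,Z),Y,Z])
    rv=(r.inv()*G).as_rotvec(); d=t-p
    n=n or int(max(np.ceil(np.linalg.norm(d)/.045),np.ceil(np.degrees(np.linalg.norm(rv))/8),1))
    print('n',n,'d mm',(d*1000).round(1),'rot',np.degrees(rv).round(1),'q1,q6',o['joint_positions'][[0,5]].round(2),'t',round(o['clock'],1))
    for i in range(n):
        ri=r*R.from_rotvec(rv*i/n); s=ri.inv().apply(d/n)/.2; a=rv/n/np.pi
        print(i+1,*('"%s": %.3f,'%kv for kv in zip(('dx','dy','dz','ax','ay','az'),[*s,*a]) if abs(kv[1])>=.0005))
E
python3 -c "
from h import *
go(554,-171,90,-17.3)"
```

```text
n 19 d mm [ 347.7 -760.4 -140.2] rot [-0.1  0.1 88. ] q1,q6 [ 1.12 -0.12] t 0.1
1 "dx": -0.153, "dy": -0.159, "dz": 0.037, "az": 0.026,
2 "dx": -0.165, "dy": -0.146, "dz": 0.037, "az": 0.026,
3 "dx": -0.176, "dy": -0.132, "dz": 0.037, "az": 0.026,
4 "dx": -0.186, "dy": -0.117, "dz": 0.037, "az": 0.026,
5 "dx": -0.195, "dy": -0.102, "dz": 0.037, "az": 0.026,
6 "dx": -0.203, "dy": -0.086, "dz": 0.037, "az": 0.026,
7 "dx": -0.209, "dy": -0.069, "dz": 0.037, "az": 0.026,
8 "dx": -0.214, "dy": -0.052, "dz": 0.037, "az": 0.026,
9 "dx": -0.217, "dy": -0.035, "dz": 0.037, "az": 0.026,
10 "dx": -0.219, "dy": -0.017, "dz": 0.037, "az": 0.026,
11 "dx": -0.220, "dy": 0.001, "dz": 0.037, "az": 0.026,
12 "dx": -0.219, "dy": 0.019, "dz": 0.037, "az": 0.026,
13 "dx": -0.217, "dy": 0.036, "dz": 0.037, "az": 0.026,
14 "dx": -0.213, "dy": 0.054, "dz": 0.037, "az": 0.026,
15 "dx": -0.208, "dy": 0.071, "dz": 0.037, "az": 0.026,
16 "dx": -0.202, "dy": 0.087, "dz": 0.037, "az": 0.026,
17 "dx": -0.194, "dy": 0.103, "dz": 0.037, "az": 0.026,
18 "dx": -0.185, "dy": 0.119, "dz": 0.037, "az": 0.026,
19 "dx": -0.175, "dy": 0.133, "dz": 0.037, "az": 0.026,
```

Request:
jog_arm:
  targets:
    - {"dx":-0.153,"dy":-0.159,"az":0.026,"fingers":0.1}
    - {"dx":-0.165,"dy":-0.146,"az":0.026}
    - {"dx":-0.176,"dy":-0.132,"az":0.026}
    - {"dx":-0.186,"dy":-0.117,"az":0.026}
    - {"dx":-0.195,"dy":-0.102,"az":0.026}
    - {"dx":-0.203,"dy":-0.086,"az":0.026}
    - {"dx":-0.209,"dy":-0.069,"az":0.026}
    - {"dx":-0.214,"dy":-0.052,"az":0.026}
    - {"dx":-0.217,"dy":-0.035,"az":0.026}
    - {"dx":-0.219,"dy":-0.017,"az":0.026}

```text
invalid input at $.targets[0]: expected keys dx, dy, dz, ax, ay, az, fingers
```

Request:
jog_arm:
  targets:
    - {"dx":-0.22,"az":0.026,"dz":0.05}
    - {"dx":-0.219,"dy":0.019,"az":0.026,"dz":0.05}
    - {"dx":-0.217,"dy":0.036,"az":0.026,"dz":0.05}
    - {"dx":-0.213,"dy":0.054,"az":0.026,"dz":0.05}
    - {"dx":-0.208,"dy":0.071,"az":0.026,"dz":0.1}
    - {"dx":-0.202,"dy":0.087,"az":0.026,"dz":0.1}
    - {"dx":-0.194,"dy":0.103,"az":0.026,"dz":0.1}
    - {"dx":-0.185,"dy":0.119,"az":0.026,"dz":0.1}
    - {"dx":-0.175,"dy":0.133,"az":0.026,"dz":0.1}
    - {}

```text
invalid input at $.targets[0]: expected keys dx, dy, dz, ax, ay, az, fingers
```

```bash
python3 -c "
from h import *
go(553.7,-171.3,3,-17.3)"
```

```text
n 20 d mm [ 347.4 -760.7 -227.2] rot [-0.1  0.1 88. ] q1,q6 [ 1.12 -0.12] t 0.1
1 "dx": -0.145, "dy": -0.151, "dz": 0.057, "az": 0.024,
2 "dx": -0.156, "dy": -0.139, "dz": 0.057, "az": 0.024,
3 "dx": -0.166, "dy": -0.127, "dz": 0.057, "az": 0.024,
4 "dx": -0.175, "dy": -0.114, "dz": 0.057, "az": 0.024,
5 "dx": -0.184, "dy": -0.100, "dz": 0.057, "az": 0.024,
6 "dx": -0.191, "dy": -0.085, "dz": 0.057, "az": 0.024,
7 "dx": -0.197, "dy": -0.071, "dz": 0.057, "az": 0.024,
8 "dx": -0.202, "dy": -0.055, "dz": 0.057, "az": 0.024,
9 "dx": -0.205, "dy": -0.040, "dz": 0.057, "az": 0.024,
10 "dx": -0.208, "dy": -0.024, "dz": 0.057, "az": 0.024,
11 "dx": -0.209, "dy": -0.008, "dz": 0.057, "az": 0.024,
12 "dx": -0.209, "dy": 0.008, "dz": 0.057, "az": 0.024,
13 "dx": -0.208, "dy": 0.024, "dz": 0.057, "az": 0.024,
14 "dx": -0.205, "dy": 0.040, "dz": 0.057, "az": 0.024,
15 "dx": -0.201, "dy": 0.056, "dz": 0.057, "az": 0.024,
16 "dx": -0.197, "dy": 0.071, "dz": 0.057, "az": 0.024,
17 "dx": -0.191, "dy": 0.086, "dz": 0.057, "az": 0.024,
18 "dx": -0.183, "dy": 0.100, "dz": 0.057, "az": 0.024,
19 "dx": -0.175, "dy": 0.114, "dz": 0.057, "az": 0.024,
20 "dx": -0.166, "dy": 0.127, "dz": 0.057, "az": 0.024,
```

Request:
jog_arm:
  targets:
    - {"dx":-0.153,"dy":-0.159,"dz":0,"ax":0,"ay":0,"az":0.026,"fingers":0.1}
    - {"dx":-0.165,"dy":-0.146,"dz":0,"ax":0,"ay":0,"az":0.026,"fingers":0.1}
    - {"dx":-0.176,"dy":-0.132,"dz":0,"ax":0,"ay":0,"az":0.026,"fingers":0.1}
    - {"dx":-0.186,"dy":-0.117,"dz":0,"ax":0,"ay":0,"az":0.026,"fingers":0.1}
    - {"dx":-0.195,"dy":-0.102,"dz":0,"ax":0,"ay":0,"az":0.026,"fingers":0.1}
    - {"dx":-0.203,"dy":-0.086,"dz":0,"ax":0,"ay":0,"az":0.026,"fingers":0.1}
    - {"dx":-0.209,"dy":-0.069,"dz":0,"ax":0,"ay":0,"az":0.026,"fingers":0.1}
    - {"dx":-0.214,"dy":-0.052,"dz":0,"ax":0,"ay":0,"az":0.026,"fingers":0.1}
    - {"dx":-0.217,"dy":-0.035,"dz":0,"ax":0,"ay":0,"az":0.026,"fingers":0.1}
    - {"dx":-0.219,"dy":-0.017,"dz":0,"ax":0,"ay":0,"az":0.026,"fingers":0.1}

```text
clock: 1.1
tcp_pos: [0.3882, 0.1872, 0.231]
tcp_rot: [0.0, 0.547, 0.837, -0.0]
wrist_force: [0.4, 0.5, -0.1]
opening: 0.0469
grasp_force: 0.0
```

Request:
jog_arm:
  targets:
    - {"dx":-0.22,"dy":0,"dz":0.05,"ax":0,"ay":0,"az":0.026,"fingers":0.1}
    - {"dx":-0.219,"dy":0.019,"dz":0.05,"ax":0,"ay":0,"az":0.026,"fingers":0.1}
    - {"dx":-0.217,"dy":0.036,"dz":0.05,"ax":0,"ay":0,"az":0.026,"fingers":0.1}
    - {"dx":-0.213,"dy":0.054,"dz":0.05,"ax":0,"ay":0,"az":0.026,"fingers":0.1}
    - {"dx":-0.208,"dy":0.071,"dz":0.1,"ax":0,"ay":0,"az":0.026,"fingers":0.1}
    - {"dx":-0.202,"dy":0.087,"dz":0.1,"ax":0,"ay":0,"az":0.026,"fingers":0.1}
    - {"dx":-0.194,"dy":0.103,"dz":0.1,"ax":0,"ay":0,"az":0.026,"fingers":0.1}
    - {"dx":-0.185,"dy":0.119,"dz":0.1,"ax":0,"ay":0,"az":0.026,"fingers":0.1}
    - {"dx":-0.175,"dy":0.133,"dz":0.1,"ax":0,"ay":0,"az":0.026,"fingers":0.1}
    - {"dx":0,"dy":0,"dz":0,"ax":0,"ay":0,"az":0,"fingers":0.1}

```text
clock: 2.1
tcp_pos: [0.5474, -0.1761, 0.0866]
tcp_rot: [-0.003, 0.812, 0.584, -0.002]
wrist_force: [-1.3, 1.1, -0.6]
opening: 0.047
grasp_force: 0.0
```

```bash
python3 - <<'E'
s=open('h.py').read()
i=s.index("        print(i+1,*(")
s=s[:i]+'''        print('{'+', '.join('"%s": %s'%(k,str(round(v,3)+0)) for k,v in zip(('dx','dy','dz','ax','ay','az','fingers'),[*s,*a,fi]))+'},')
'''
s=s.replace("phi,n=None)","phi,n=None,fi=.1)")
open('h.py','w').write(s)
E
python3 -c "
from h import *
go(553.7,-171.3,3,-17.3)"
```

```text
n 2 d mm [  6.3   4.8 -83.6] rot [-0.4  0.  -1.2] q1,q6 [-0.44 -0.12] t 2.1
{"dx": 0.016, "dy": 0.013, "dz": 0.209, "ax": -0.001, "ay": 0.0, "az": -0.003, "fingers": 0.1},
{"dx": 0.016, "dy": 0.012, "dz": 0.209, "ax": -0.001, "ay": 0.0, "az": -0.003, "fingers": 0.1},
```

Request:
jog_arm:
  targets:
    - {"dx":0.016,"dy":0.013,"dz":0.1,"ax":0,"ay":0,"az":-0.003,"fingers":0.1}
    - {"dx":0.016,"dy":0.012,"dz":0.1,"ax":0,"ay":0,"az":-0.003,"fingers":0.1}
    - {"dx":0,"dy":0,"dz":0.1,"ax":0,"ay":0,"az":0,"fingers":0.1}
    - {"dx":0,"dy":0,"dz":0,"ax":0,"ay":0,"az":0,"fingers":0.1}
    - {"dx":0,"dy":0,"dz":0,"ax":0,"ay":0,"az":0,"fingers":0.1}

```text
clock: 2.6
tcp_pos: [0.5551, -0.1677, 0.0314]
tcp_rot: [-0.0, 0.804, 0.594, -0.0]
wrist_force: [0.5, 0.6, 0.1]
opening: 0.0468
grasp_force: 0.0
```

```bash
python3 -c "
from h import *
go(553.7,-171.3,3,-17.3)
g=save('scene','s1'); cv2.imwrite('pics/c1.png',cv2.resize(g['image'][190:270,290:400,::-1],(660,480),interpolation=cv2.INTER_CUBIC))"
```

```text
n 1 d mm [ -1.4  -3.6 -28.4] rot [-0.  -0.   0.2] q1,q6 [-0.42 -0.12] t 2.6
{"dx": -0.019, "dy": -0.001, "dz": 0.142, "ax": 0.0, "ay": 0.0, "az": 0.001, "fingers": 0.1},
```

View pics/c1.png

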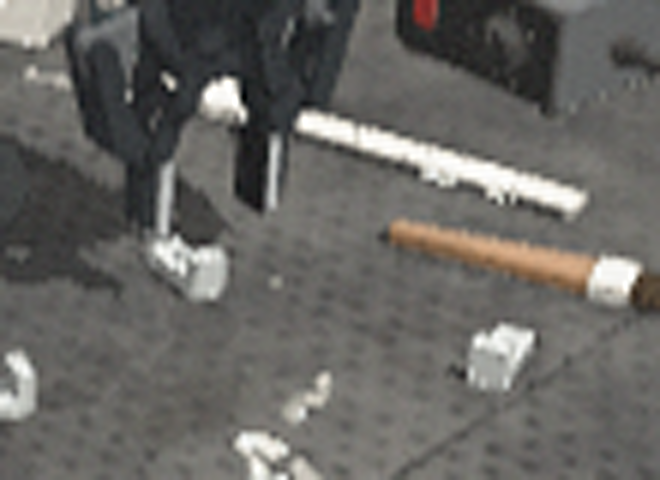

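The gripper straddles block A: its fingertips are at (150,230) and (270,205) in the crop and the tab is at (205,265). Descending to grip it.

Request:
jog_arm:
  targets:
    - {"dx":-0.019,"dy":0,"dz":0.07,"ax":0,"ay":0,"az":0,"fingers":0.1}
    - {"dx":0,"dy":0,"dz":0.068,"ax":0,"ay":0,"az":0,"fingers":0.1}
    - {"dx":0,"dy":0,"dz":0,"ax":0,"ay":0,"az":0,"fingers":-1}
    - {"dx":0,"dy":0,"dz":0,"ax":0,"ay":0,"az":0,"fingers":-1}
    - {"dx":0,"dy":0,"dz":0,"ax":0,"ay":0,"az":0,"fingers":-1}
    - {"dx":0,"dy":0,"dz":0,"ax":0,"ay":0,"az":0,"fingers":-1}
    - {"dx":0,"dy":0,"dz":0,"ax":0,"ay":0,"az":0,"fingers":-1}
    - {"dx":0,"dy":0,"dz":0,"ax":0,"ay":0,"az":0,"fingers":-1}
  squeeze: 60

```text
clock: 3.45
tcp_pos: [0.5544, -0.172, 0.004]
tcp_rot: [0.0, 0.805, 0.594, 0.0]
wrist_force: [-0.2, -0.2, -1.1]
opening: 0.0136
grasp_force: 58.7
```

Request:
jog_arm:
  targets:
    - {"dx":0,"dy":0,"dz":-0.1,"ax":0,"ay":0,"az":0,"fingers":-1}
    - {"dx":0,"dy":0,"dz":-0.15,"ax":0,"ay":0,"az":0,"fingers":-1}
    - {"dx":0,"dy":0,"dz":0,"ax":0,"ay":0,"az":0,"fingers":-1}
    - {"dx":0,"dy":0,"dz":0,"ax":0,"ay":0,"az":0,"fingers":-1}

```text
clock: 3.85
tcp_pos: [0.5549, -0.1722, 0.0546]
tcp_rot: [0.001, 0.805, 0.594, 0.001]
wrist_force: [-0.5, -0.7, -0.9]
opening: 0.0141
grasp_force: 58.7
```

```bash
python3 -c "
from h import *
o=observe();print(o['tcp_pos'],o['opening'],o['grasp_force'],o['qd'].round(3))
a=np.radians(241.35); print(522.4+65*np.cos(a),-3.7+65*np.sin(a))
go(522.4+65*np.cos(a),-3.7+65*np.sin(a),45,-28.65,fi=-1)"
```

```text
[ 0.5549358  -0.17221271  0.05457003] 0.014068804335898138 58.722874224185944 [-0.002  0.025  0.034  0.002  0.004  0.   ]
491.235239083366 -60.7417187417161
n 3 d mm [-63.7 111.5  -9.6] rot [ 0.1  0.  11.5] q1,q6 [-0.43 -0.13] t 3.9
{"dx": 0.146, "dy": -0.156, "dz": 0.016, "ax": 0.0, "ay": 0.0, "az": 0.021, "fingers": -1},
{"dx": 0.135, "dy": -0.166, "dz": 0.016, "ax": 0.0, "ay": 0.0, "az": 0.021, "fingers": -1},
{"dx": 0.124, "dy": -0.174, "dz": 0.016, "ax": 0.0, "ay": 0.0, "az": 0.021, "fingers": -1},
```

Request:
jog_arm:
  targets:
    - {"dx":0.146,"dy":-0.156,"dz":0.016,"ax":0,"ay":0,"az":0.021,"fingers":-1}
    - {"dx":0.135,"dy":-0.166,"dz":0.016,"ax":0,"ay":0,"az":0.021,"fingers":-1}
    - {"dx":0.124,"dy":-0.174,"dz":0.016,"ax":0,"ay":0,"az":0.021,"fingers":-1}
    - {"dx":0,"dy":0,"dz":0,"ax":0,"ay":0,"az":0,"fingers":-1}
    - {"dx":0,"dy":0,"dz":0,"ax":0,"ay":0,"az":0,"fingers":-1}
    - {"dx":0,"dy":0,"dz":0,"ax":0,"ay":0,"az":0,"fingers":-1}

```text
clock: 4.45
tcp_pos: [0.4907, -0.0611, 0.0438]
tcp_rot: [0.0, 0.859, 0.511, -0.0]
wrist_force: [0.6, -0.1, -1.5]
opening: 0.014
grasp_force: 58.9
```

```bash
python3 -c "
from h import *
a=np.radians(241.35)
go(522.4+65*np.cos(a),-3.7+65*np.sin(a),24,-28.65,fi=-1)
g=save('scene','s2'); t=save('top','t2')
c=cv2.resize(g['image'][170:250,230:330,::-1],(500,400),interpolation=cv2.INTER_CUBIC);d=cv2.resize(t['image'][185:245,265:310,::-1],(300,400),interpolation=cv2.INTER_CUBIC)
cv2.imwrite('pics/c2.png',np.hstack([c,d]))"
```

```text
n 1 d mm [  0.6   0.4 -19.8] rot [-0.   0.   0.2] q1,q6 [-0.27  0.22] t 4.5
{"dx": 0.003, "dy": 0.001, "dz": 0.099, "ax": 0.0, "ay": 0.0, "az": 0.001, "fingers": -1},
```

View pics/c2.png

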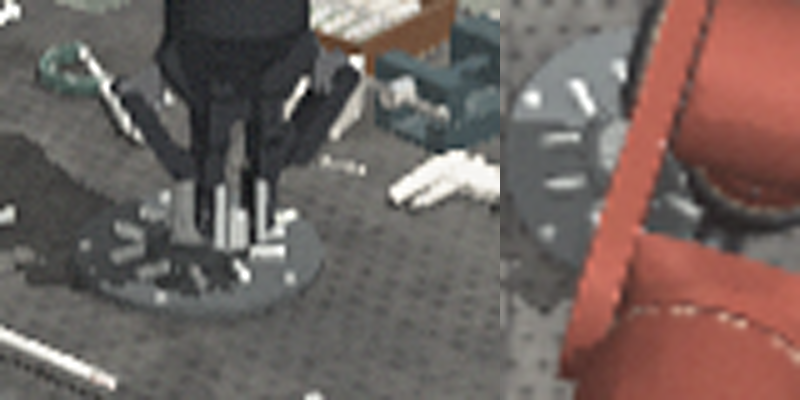

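```bash
python3 -c "
from h import *
g=load('s2'); print(g['image'][205:224,266:290].min(2))
def proj(p):
    c=g['world_to_cam']@np.r_[p,1]; return g['cx']-g['fx']*c[0]/c[2]*1, g['cy']+g['fy']*c[1]/c[2]
a=np.radians(241.35); u=np.array([np.cos(a),np.sin(a)]); b=np.array([.4907,-.0611])
for s in(-8,8):
  for z in(.0395,.0595): 
    q=b+u*.004+s/1000*np.array([-u[1],u[0]]); print(s,z,np.round(proj(np.r_[q,z]),1))
"
```

```text
[[ 53  60  68  55  37  56  56  59  49 101 114 117  42  27  30  59  69  44
   50  62 114 103 105 103]
 [ 98 119 104  48  43  55  52  53  76  89 110 108  46  17  31 109 160  88
   42  83 114 105 104 109]
 [128 147 119  35  37  50  52 120 170  89 105  99  49  30  30 132 204 115
   51  83  93  97 102 102]
 [123 134 112  28  33  42  41 156 205  98 111 116  46  21  27 123 199 115
   47  82  91  89  91  98]
 [125 135 114  29  46  44  38 154 199  98 109 118  44  31  29 124 200 122
   49  83 103 103 102  95]
 [129 140 116  28  55  51  40 149 198 100 117 116  45  29  31 126 201 103
   62  78  94  99  95  98]
 [130 137 117  34  53  55  35 153 197  95 148 142  81  52  26 126 200  82
   64  90  99 101 123  96]
 [124 131 114  32  73  80  42 162 194 114 174 195 197 103  19 124 202  81
   67 152 166 228 235 139]
 [117 133 114  20  69  81  42 174 193 119 171 210 224 125  35 122 199  78
   72 215 228 243 231 145]
 [109 128 119  30  73  47  56 172 190 114 183 190 195 128  47 127 200  80
   44 186 197 164 124 113]
 [116 127 135  58  72  52  54 174 194 110 191 188 190 133  38 122 198  75
  119 206 197 10
[... 213 characters left out ...]
 [ 99 104 108 108  94  79  91 181 195 115 189 188 194 132  36  99 146 113
   98 101 108 108 109 112]
 [ 52  63  67  65  64  66  89 145 163 127 162 154 154 103 154 198 191 196
  200 223 230 103 107 109]
 [ 61  59  54  61  61  62  71  74  78 106  93  73  68  63 198 210 224 222
  220 234 241 101 108 114]
 [ 66  67  64  65  61  69  67  66  60  54  79  87  54  83 160 129 155 158
  151 150 160 100 108 111]
 [ 64  65  79  62  68  68  66  61  63  55 105 202 113  98 116 118 118 120
  119 120 124 105 106 108]
 [ 55  68 110 119  59  57  62  60  57  47  93 203 196 119 101 105 108 105
  103 106 103 106 105 111]]
-8 0.0395 [273.8 220. ]
-8 0.0595 [273.9 213.2]
8 0.0395 [279.6 219.2]
8 0.0595 [279.7 212.4]
```

Left panel: the held tab face is at about (232,220), hanging over nest 3. The scene camera agrees with the robot to about 1 mm. The top view is blocked by the arm. I'll lower it slightly outward, then push the toe in until it meets the shoulder.

Request:
jog_arm:
  targets:
    - {"dx":-0.01,"dy":0.001,"dz":0.06,"ax":0,"ay":0,"az":0.001,"fingers":-1}
    - {"dx":0,"dy":0,"dz":0.06,"ax":0,"ay":0,"az":0,"fingers":-1}
    - {"dx":0,"dy":0,"dz":0.02,"ax":0,"ay":0,"az":0,"fingers":-1}
    - {"dx":0,"dy":0,"dz":0.01,"ax":0,"ay":0,"az":0,"fingers":-1}
    - {"dx":0,"dy":0,"dz":0,"ax":0,"ay":0,"az":0,"fingers":-1}

```text
clock: 5.05
tcp_pos: [0.4892, -0.0625, 0.0134]
tcp_rot: [-0.0, 0.86, 0.51, -0.0]
wrist_force: [-0.4, 0.5, -0.5]
opening: 0.0141
grasp_force: 58.9
```

Request:
jog_arm:
  targets:
    - {"dx":0,"dy":0,"dz":0.01,"ax":0,"ay":0,"az":0,"fingers":-1}
    - {"dx":0,"dy":0,"dz":0,"ax":0,"ay":0,"az":0,"fingers":-1}

```text
clock: 5.25
tcp_pos: [0.4897, -0.0625, 0.0122]
tcp_rot: [0.0, 0.86, 0.51, 0.0]
wrist_force: [0.1, -0.1, -0.9]
opening: 0.0144
grasp_force: 58.9
```

Request:
jog_arm:
  targets:
    - {"dx":0.005,"dy":0,"dz":0,"ax":0,"ay":0,"az":0,"fingers":-1}
    - {"dx":0.005,"dy":0,"dz":0,"ax":0,"ay":0,"az":0,"fingers":-1}
    - {"dx":0,"dy":0,"dz":0,"ax":0,"ay":0,"az":0,"fingers":-1}

```text
clock: 5.55
tcp_pos: [0.4908, -0.0607, 0.0123]
tcp_rot: [0.0, 0.86, 0.51, 0.0]
wrist_force: [0.0, 0.7, -1.0]
opening: 0.0138
grasp_force: 58.9
```

Request:
jog_arm:
  targets:
    - {"dx":0.005,"dy":0,"dz":0,"ax":0,"ay":0,"az":0,"fingers":-1}
    - {"dx":0.005,"dy":0,"dz":0,"ax":0,"ay":0,"az":0,"fingers":-1}
    - {"dx":0,"dy":0,"dz":0,"ax":0,"ay":0,"az":0,"fingers":-1}

```text
clock: 5.85
tcp_pos: [0.4916, -0.0592, 0.0122]
tcp_rot: [0.0, 0.86, 0.51, -0.0]
wrist_force: [-0.3, -1.1, 0.6]
opening: 0.0142
grasp_force: 58.9
```

Request:
jog_arm:
  targets:
    - {"dx":0.005,"dy":0,"dz":0,"ax":0,"ay":0,"az":0,"fingers":-1}
    - {"dx":0.005,"dy":0,"dz":0,"ax":0,"ay":0,"az":0,"fingers":-1}
    - {"dx":0,"dy":0,"dz":0,"ax":0,"ay":0,"az":0,"fingers":-1}

```text
clock: 6.15
tcp_pos: [0.4917, -0.059, 0.0122]
tcp_rot: [0.001, 0.86, 0.511, -0.002]
wrist_force: [-5.5, -8.3, 2.2]
opening: 0.0137
grasp_force: 59.2
```

Request:
jog_arm:
  targets:
    - {"dx":0.005,"dy":0,"dz":0,"ax":0,"ay":0,"az":0,"fingers":-1}
    - {"dx":0.005,"dy":0,"dz":0,"ax":0,"ay":0,"az":0,"fingers":-1}
    - {"dx":0,"dy":0,"dz":0,"ax":0,"ay":0,"az":0,"fingers":-1}

```text
clock: 6.45
tcp_pos: [0.4918, -0.0589, 0.0122]
tcp_rot: [0.002, 0.86, 0.511, -0.004]
wrist_force: [-8.2, -15.1, 3.8]
opening: 0.0143
grasp_force: 59.5
```

Request:
jog_arm:
  targets:
    - {"dx":-0.023,"dy":0,"dz":0,"ax":0,"ay":0,"az":0,"fingers":-1}
    - {"dx":0,"dy":0,"dz":0,"ax":0,"ay":0,"az":0,"fingers":-1}
    - {"dx":0,"dy":0,"dz":0,"ax":0,"ay":0,"az":0,"fingers":-0.2}
    - {"dx":0,"dy":0,"dz":0,"ax":0,"ay":0,"az":0,"fingers":-0.2}
    - {"dx":0,"dy":0,"dz":0,"ax":0,"ay":0,"az":0,"fingers":-0.2}
    - {"dx":0,"dy":0,"dz":0,"ax":0,"ay":0,"az":0,"fingers":-0.2}

```text
clock: 7.05
tcp_pos: [0.4914, -0.0593, 0.0122]
tcp_rot: [0.0, 0.86, 0.51, 0.0]
wrist_force: [-0.4, -0.5, 0.2]
opening: 0.0336
grasp_force: 0.0
```

Request:
jog_arm:
  targets:
    - {"dx":0,"dy":0,"dz":-0.1,"ax":0,"ay":0,"az":0,"fingers":-0.2}
    - {"dx":0,"dy":0,"dz":-0.2,"ax":0,"ay":0,"az":0,"fingers":-0.2}
    - {"dx":0,"dy":0,"dz":-0.1,"ax":0,"ay":0,"az":0,"fingers":-0.2}
    - {"dx":0,"dy":0,"dz":0,"ax":0,"ay":0,"az":0,"fingers":0.1}

```text
clock: 7.45
tcp_pos: [0.4942, -0.0602, 0.0962]
tcp_rot: [0.003, 0.86, 0.51, 0.003]
wrist_force: [0.5, -0.2, -0.0]
opening: 0.0466
grasp_force: 0.0
```

```bash
python3 -c "
from h import *
go(428.5,-173.4,90,62.6)
t=save('top','t3'); t0=load('top0')
d=np.abs(t['image'].astype(int)-t0['image']).sum(2)
for k,(u,v) in TOPC.items(): print(k,d[v-8:v+9,u-8:u+9].mean().round(1))
"
```

```text
n 12 d mm [ -65.7 -113.2   -6.2] rot [  0.4   0.3 -91.2] q1,q6 [-0.27  0.23] t 7.5
{"dx": -0.055, "dy": -0.001, "dz": 0.002, "ax": 0.0, "ay": 0.0, "az": -0.042, "fingers": 0.1},
{"dx": -0.054, "dy": -0.009, "dz": 0.002, "ax": 0.0, "ay": 0.0, "az": -0.042, "fingers": 0.1},
{"dx": -0.052, "dy": -0.016, "dz": 0.002, "ax": 0.0, "ay": 0.0, "az": -0.042, "fingers": 0.1},
{"dx": -0.05, "dy": -0.022, "dz": 0.002, "ax": 0.0, "ay": 0.0, "az": -0.042, "fingers": 0.1},
{"dx": -0.046, "dy": -0.029, "dz": 0.002, "ax": 0.0, "ay": 0.0, "az": -0.042, "fingers": 0.1},
{"dx": -0.042, "dy": -0.035, "dz": 0.002, "ax": 0.0, "ay": 0.0, "az": -0.042, "fingers": 0.1},
{"dx": -0.037, "dy": -0.04, "dz": 0.002, "ax": 0.0, "ay": 0.0, "az": -0.042, "fingers": 0.1},
{"dx": -0.032, "dy": -0.045, "dz": 0.002, "ax": 0.0, "ay": 0.0, "az": -0.042, "fingers": 0.1},
{"dx": -0.025, "dy": -0.048, "dz": 0.002, "ax": 0.0, "ay": 0.0, "az": -0.042, "fingers": 0.1},
{"dx": -0.019, "dy": -0.051, "dz": 0.002, "ax": 0.0, "ay": 0.0, "az": -0.042, "fingers": 0.1},
{"dx": -0.012, "dy": -0.053, "dz": 0.003, "ax": 0.0, "ay": 0.0, "az": -0.042, "fingers": 0.1},
{"dx": -0.005, "dy": -0.054, "dz": 0.003, "ax": 0.0, "ay": 0.0, "az": -0.042, "fingers": 0.1},
A 136.2
B 31.8
C 28.3
D 19.4
E 19.3
```

Request:
jog_arm:
  targets:
    - {"dx":-0.055,"dy":0,"dz":0,"ax":0,"ay":0,"az":-0.042,"fingers":0.1}
    - {"dx":-0.054,"dy":-0.009,"dz":0,"ax":0,"ay":0,"az":-0.042,"fingers":0.1}
    - {"dx":-0.052,"dy":-0.016,"dz":0,"ax":0,"ay":0,"az":-0.042,"fingers":0.1}
    - {"dx":-0.05,"dy":-0.022,"dz":0,"ax":0,"ay":0,"az":-0.042,"fingers":0.1}
    - {"dx":-0.046,"dy":-0.029,"dz":0,"ax":0,"ay":0,"az":-0.042,"fingers":0.1}
    - {"dx":-0.042,"dy":-0.035,"dz":0,"ax":0,"ay":0,"az":-0.042,"fingers":0.1}
    - {"dx":-0.037,"dy":-0.04,"dz":0,"ax":0,"ay":0,"az":-0.042,"fingers":0.1}
    - {"dx":-0.032,"dy":-0.045,"dz":0,"ax":0,"ay":0,"az":-0.042,"fingers":0.1}
    - {"dx":-0.025,"dy":-0.048,"dz":0,"ax":0,"ay":0,"az":-0.042,"fingers":0.1}
    - {"dx":-0.019,"dy":-0.051,"dz":0,"ax":0,"ay":0,"az":-0.042,"fingers":0.1}

```text
clock: 8.5
tcp_pos: [0.4348, -0.1535, 0.0899]
tcp_rot: [-0.002, 0.364, 0.931, 0.0]
wrist_force: [-0.3, 0.4, -0.0]
opening: 0.0466
grasp_force: 0.0
```

Request:
jog_arm:
  targets:
    - {"dx":-0.012,"dy":-0.053,"dz":0,"ax":0,"ay":0,"az":-0.042,"fingers":0.1}
    - {"dx":-0.005,"dy":-0.054,"dz":0.1,"ax":0,"ay":0,"az":-0.042,"fingers":0.1}
    - {"dx":0,"dy":0,"dz":0.1,"ax":0,"ay":0,"az":0,"fingers":0.1}
    - {"dx":0,"dy":0,"dz":0,"ax":0,"ay":0,"az":0,"fingers":0.1}
    - {"dx":0,"dy":0,"dz":0,"ax":0,"ay":0,"az":0,"fingers":0.1}
    - {"dx":0,"dy":0,"dz":0,"ax":0,"ay":0,"az":0,"fingers":0.1}

```text
clock: 9.1
tcp_pos: [0.4257, -0.1726, 0.0525]
tcp_rot: [0.0, 0.241, 0.97, -0.0]
wrist_force: [0.4, -0.3, 1.3]
opening: 0.047
grasp_force: 0.0
```

```bash
python3 -c "
from h import *
go(428.5,-173.4,4,62.6,n=2)
g=save('scene','s3'); t=save('top','t4');print(g['image'][235:275,270:310].shape)
c=cv2.resize(g['image'][170:290,230:330,::-1],(400,480),interpolation=cv2.INTER_CUBIC);d=cv2.resize(t['image'][165:265,260:350,::-1],(400,480),interpolation=cv2.INTER_CUBIC)
cv2.imwrite('pics/c3.png',np.hstack([c,d]))"
```

```text
n 2 d mm [  2.8  -0.8 -48.5] rot [-0.   0.  -0.5] q1,q6 [-0.55 -1.63] t 9.1
{"dx": -0.007, "dy": 0.002, "dz": 0.121, "ax": 0.0, "ay": 0.0, "az": -0.001, "fingers": 0.1},
{"dx": -0.007, "dy": 0.002, "dz": 0.121, "ax": 0.0, "ay": 0.0, "az": -0.001, "fingers": 0.1},
(40, 40, 3)
```

View pics/c3.png

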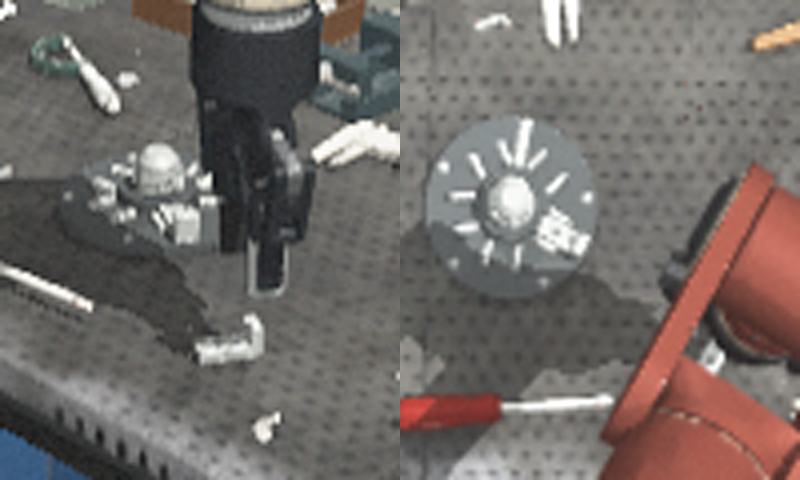

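Block A lies in its nest (right panel, about (562,232)), tab outward. The gripper is above block C, whose tab is at (255,335) in the left panel.

Request:
jog_arm:
  targets:
    - {"dx":-0.007,"dy":0.002,"dz":0.121,"ax":0,"ay":0,"az":-0.001,"fingers":0.1}
    - {"dx":-0.007,"dy":0.002,"dz":0.121,"ax":0,"ay":0,"az":-0.001,"fingers":0.1}
    - {"dx":0,"dy":0,"dz":0,"ax":0,"ay":0,"az":0,"fingers":0.1}
    - {"dx":0,"dy":0,"dz":0,"ax":0,"ay":0,"az":0,"fingers":-1}
    - {"dx":0,"dy":0,"dz":0,"ax":0,"ay":0,"az":0,"fingers":-1}
    - {"dx":0,"dy":0,"dz":0,"ax":0,"ay":0,"az":0,"fingers":-1}
    - {"dx":0,"dy":0,"dz":0,"ax":0,"ay":0,"az":0,"fingers":-1}
    - {"dx":0,"dy":0,"dz":0,"ax":0,"ay":0,"az":0,"fingers":-1}
    - {"dx":0,"dy":0,"dz":0,"ax":0,"ay":0,"az":0,"fingers":-1}

```text
clock: 10.1
tcp_pos: [0.4296, -0.1741, 0.0056]
tcp_rot: [0.002, 0.238, 0.971, -0.0]
wrist_force: [0.4, 0.5, 6.8]
opening: 0.0143
grasp_force: 59.1
```

Request:
jog_arm:
  targets:
    - {"dx":0,"dy":0,"dz":-0.1,"ax":0,"ay":0,"az":0,"fingers":-1}
    - {"dx":0,"dy":0,"dz":-0.15,"ax":0,"ay":0,"az":0,"fingers":-1}
    - {"dx":0,"dy":0,"dz":0,"ax":0,"ay":0,"az":0,"fingers":-1}
    - {"dx":0,"dy":0,"dz":0,"ax":0,"ay":0,"az":0,"fingers":-1}

```text
clock: 10.5
tcp_pos: [0.4285, -0.1735, 0.0543]
tcp_rot: [0.001, 0.238, 0.971, -0.0]
wrist_force: [-0.5, -0.2, -1.1]
opening: 0.0139
grasp_force: 58.5
```

```bash
cat >> h.py <<'E'
def nest(k,r=67,z=45,sign=-1,n=None):
    a=np.radians(36+72*k-10.65); go(522.4+r*np.cos(a),-3.7+r*np.sin(a),z,(np.degrees(a)+180+sign*90+180)%360-180,n=n,fi=-1)
E
python3 -c "
from h import *
o=observe();print(o['tcp_pos'],o['opening'],o['grasp_force'])
nest(4)"
```

```text
[ 0.42854639 -0.1735034   0.05427424] 0.013890584073657904 58.52577209472656
n 5 d mm [139.8 121.1  -9.3] rot [ 0.   0.1 19.1] q1,q6 [-0.55 -1.64] t 10.5
{"dx": -0.068, "dy": 0.172, "dz": 0.009, "ax": 0.0, "ay": 0.0, "az": 0.021, "fingers": -1},
{"dx": -0.056, "dy": 0.176, "dz": 0.009, "ax": 0.0, "ay": 0.0, "az": 0.021, "fingers": -1},
{"dx": -0.044, "dy": 0.18, "dz": 0.009, "ax": 0.0, "ay": 0.0, "az": 0.021, "fingers": -1},
{"dx": -0.032, "dy": 0.182, "dz": 0.009, "ax": 0.0, "ay": 0.0, "az": 0.021, "fingers": -1},
{"dx": -0.02, "dy": 0.184, "dz": 0.009, "ax": 0.0, "ay": 0.0, "az": 0.021, "fingers": -1},
```

Request:
jog_arm:
  targets:
    - {"dx":-0.068,"dy":0.172,"dz":0,"ax":0,"ay":0,"az":0.021,"fingers":-1}
    - {"dx":-0.056,"dy":0.176,"dz":0,"ax":0,"ay":0,"az":0.021,"fingers":-1}
    - {"dx":-0.044,"dy":0.18,"dz":0,"ax":0,"ay":0,"az":0.021,"fingers":-1}
    - {"dx":-0.032,"dy":0.182,"dz":0.02,"ax":0,"ay":0,"az":0.021,"fingers":-1}
    - {"dx":-0.02,"dy":0.184,"dz":0.02,"ax":0,"ay":0,"az":0.021,"fingers":-1}
    - {"dx":0,"dy":0,"dz":0,"ax":0,"ay":0,"az":0,"fingers":-1}
    - {"dx":0,"dy":0,"dz":0,"ax":0,"ay":0,"az":0,"fingers":-1}
    - {"dx":0,"dy":0,"dz":0,"ax":0,"ay":0,"az":0,"fingers":-1}

```text
clock: 11.3
tcp_pos: [0.5663, -0.052, 0.0443]
tcp_rot: [-0.001, 0.395, 0.919, -0.0]
wrist_force: [0.3, -0.3, -0.0]
opening: 0.014
grasp_force: 58.7
```

```bash
python3 -c "
from h import *
nest(4,67,16,n=3); save('scene','s4')"
```

```text
n 3 d mm [  2.1  -0.4 -28.3] rot [-0.1 -0.1  0.2] q1,q6 [-0.22 -0.98] t 11.3
{"dx": -0.003, "dy": 0.002, "dz": 0.047, "ax": 0.0, "ay": 0.0, "az": 0.0, "fingers": -1},
{"dx": -0.003, "dy": 0.002, "dz": 0.047, "ax": 0.0, "ay": 0.0, "az": 0.0, "fingers": -1},
{"dx": -0.003, "dy": 0.002, "dz": 0.047, "ax": 0.0, "ay": 0.0, "az": 0.0, "fingers": -1},
```

Request:
jog_arm:
  targets:
    - {"dx":-0.003,"dy":0.002,"dz":0.047,"ax":0,"ay":0,"az":0,"fingers":-1}
    - {"dx":-0.003,"dy":0.002,"dz":0.047,"ax":0,"ay":0,"az":0,"fingers":-1}
    - {"dx":-0.003,"dy":0.002,"dz":0.03,"ax":0,"ay":0,"az":0,"fingers":-1}
    - {"dx":0,"dy":0,"dz":0.02,"ax":0,"ay":0,"az":0,"fingers":-1}
    - {"dx":0,"dy":0,"dz":0,"ax":0,"ay":0,"az":0,"fingers":-1}
    - {"dx":0,"dy":0,"dz":0,"ax":0,"ay":0,"az":0,"fingers":-1}

```text
clock: 11.95
tcp_pos: [0.5694, -0.0524, 0.0167]
tcp_rot: [-0.0, 0.394, 0.919, -0.0]
wrist_force: [-1.6, -1.4, 0.2]
opening: 0.0142
grasp_force: 58.7
```

Request:
jog_arm:
  targets:
    - {"dx":0,"dy":0,"dz":0.01,"ax":0,"ay":0,"az":0,"fingers":-1}
    - {"dx":0,"dy":0,"dz":0.01,"ax":0,"ay":0,"az":0,"fingers":-1}
    - {"dx":0,"dy":0,"dz":0,"ax":0,"ay":0,"az":0,"fingers":-1}

```text
clock: 12.25
tcp_pos: [0.5699, -0.0527, 0.0136]
tcp_rot: [-0.0, 0.394, 0.919, -0.001]
wrist_force: [-3.5, -2.7, 4.2]
opening: 0.0136
grasp_force: 59.3
```

Request:
jog_arm:
  targets:
    - {"dx":0,"dy":0,"dz":0.005,"ax":0,"ay":0,"az":0,"fingers":-1}
    - {"dx":0.01,"dy":0,"dz":0,"ax":0,"ay":0,"az":0,"fingers":-1}
    - {"dx":0,"dy":0,"dz":0,"ax":0,"ay":0,"az":0,"fingers":-1}

```text
clock: 12.55
tcp_pos: [0.5698, -0.0525, 0.0136]
tcp_rot: [0.002, 0.394, 0.919, -0.001]
wrist_force: [-2.7, -5.9, 5.4]
opening: 0.0139
grasp_force: 59.5
```

Request:
jog_arm:
  targets:
    - {"dx":0,"dy":-0.005,"dz":-0.007,"ax":0,"ay":0,"az":0,"fingers":-1}
    - {"dx":0,"dy":0,"dz":0,"ax":0,"ay":0,"az":0,"fingers":-1}
    - {"dx":0,"dy":0,"dz":0,"ax":0,"ay":0,"az":0,"fingers":-1}

```text
clock: 12.85
tcp_pos: [0.5682, -0.0514, 0.0137]
tcp_rot: [0.001, 0.395, 0.919, 0.0]
wrist_force: [-1.1, 0.3, 1.2]
opening: 0.0137
grasp_force: 59.1
```

Request:
jog_arm:
  targets:
    - {"dx":0.005,"dy":0,"dz":0,"ax":0,"ay":0,"az":0,"fingers":-1}
    - {"dx":0.005,"dy":0,"dz":0,"ax":0,"ay":0,"az":0,"fingers":-1}
    - {"dx":0,"dy":0,"dz":0,"ax":0,"ay":0,"az":0,"fingers":-1}

```text
clock: 13.15
tcp_pos: [0.567, -0.0502, 0.0136]
tcp_rot: [0.001, 0.394, 0.919, 0.0]
wrist_force: [1.6, -1.0, 0.4]
opening: 0.0139
grasp_force: 59.0
```

```bash
python3 -c "
from h import *
print(pose()[1])
g=save('scene','s5'); t=save('top','t5')
c=cv2.resize(g['image'][185:235,235:315,::-1],(480,300),interpolation=cv2.INTER_CUBIC);d=cv2.resize(t['image'][185:235,265:315,::-1],(300,300),interpolation=cv2.INTER_CUBIC)
cv2.imwrite('pics/c4.png',np.hstack([c,d]))"
```

```text
[ 0.56697756 -0.05016357  0.01363654]
```

View pics/c4.png

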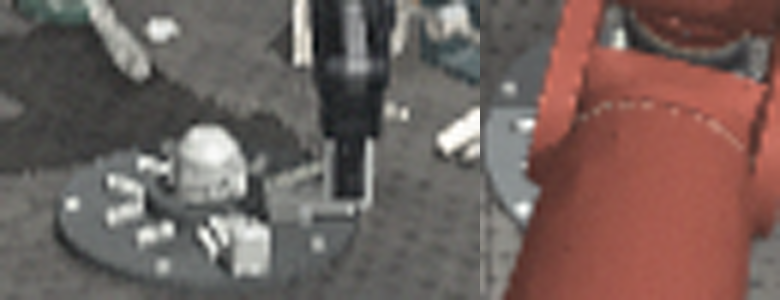

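The scene crop shows block C in nest 4: its body runs from the shoulder side at about (275,210) to the tab under the fingers at about (350,195).

Request:
jog_arm:
  targets:
    - {"dx":0.005,"dy":0,"dz":0,"ax":0,"ay":0,"az":0,"fingers":-1}
    - {"dx":0.005,"dy":0,"dz":0,"ax":0,"ay":0,"az":0,"fingers":-1}
    - {"dx":0,"dy":0,"dz":0,"ax":0,"ay":0,"az":0,"fingers":-1}

```text
clock: 13.55
tcp_pos: [0.5668, -0.05, 0.0142]
tcp_rot: [0.003, 0.394, 0.919, -0.0]
wrist_force: [5.1, -6.5, -0.6]
opening: 0.0141
grasp_force: 58.8
```

Request:
jog_arm:
  targets:
    - {"dx":0.005,"dy":0,"dz":0,"ax":0,"ay":0,"az":0,"fingers":-1}
    - {"dx":0,"dy":0,"dz":0,"ax":0,"ay":0,"az":0,"fingers":-1}

```text
clock: 13.75
tcp_pos: [0.5668, -0.0499, 0.0145]
tcp_rot: [0.004, 0.394, 0.919, -0.001]
wrist_force: [7.0, -7.0, -1.5]
opening: 0.0139
grasp_force: 58.7
```

Request:
jog_arm:
  targets:
    - {"dx":-0.018,"dy":0,"dz":0.003,"ax":0,"ay":0,"az":0,"fingers":-1}
    - {"dx":0,"dy":0,"dz":0,"ax":0,"ay":0,"az":0,"fingers":-1}
    - {"dx":0,"dy":0,"dz":0,"ax":0,"ay":0,"az":0,"fingers":-0.2}
    - {"dx":0,"dy":0,"dz":0,"ax":0,"ay":0,"az":0,"fingers":-0.2}
    - {"dx":0,"dy":0,"dz":0,"ax":0,"ay":0,"az":0,"fingers":-0.2}
    - {"dx":0,"dy":0,"dz":0,"ax":0,"ay":0,"az":0,"fingers":-0.2}

```text
clock: 14.35
tcp_pos: [0.5661, -0.0503, 0.0121]
tcp_rot: [-0.001, 0.395, 0.919, -0.0]
wrist_force: [0.7, 0.2, -0.3]
opening: 0.0343
grasp_force: 0.0
```

Request:
jog_arm:
  targets:
    - {"dx":0,"dy":0,"dz":-0.1,"ax":0,"ay":0,"az":0,"fingers":-0.2}
    - {"dx":0,"dy":0,"dz":-0.2,"ax":0,"ay":0,"az":0,"fingers":-0.2}
    - {"dx":0,"dy":0,"dz":-0.1,"ax":0,"ay":0,"az":0,"fingers":-0.2}
    - {"dx":0,"dy":0,"dz":0,"ax":0,"ay":0,"az":0,"fingers":0.1}
    - {"dx":0,"dy":0,"dz":0,"ax":0,"ay":0,"az":0,"fingers":0.1}

```text
clock: 14.85
tcp_pos: [0.5666, -0.0504, 0.0925]
tcp_rot: [-0.0, 0.395, 0.919, 0.0]
wrist_force: [-0.3, 1.0, -0.6]
opening: 0.0467
grasp_force: 0.0
```

```bash
sed -i 's/522.4+r/522.0+r/; s/-3.7+r/-4.6+r/' h.py
cat >> h.py <<'E'
def chk():
    t=get_image('top'); s=get_image('scene'); t0=load('top0'); s0=load('scene0')
    for k,(u,v) in TOPC.items():
        p=ray(t0,u,v,.006); c=s0['world_to_cam']@np.r_[p,1]; su=int(s0['cx']-s0['fx']*c[0]/c[2]); sv=int(s0['cy']+s0['fy']*c[1]/c[2])
        e=[]
        for g,g0,a,b in((t,t0,u,v),(s,s0,su,sv)): 
            w=lambda G:G['image'][b-10:b+11,a-10:a+11].min(2)>150
            e.append((int((w(g)^w(g0)).sum()),int(w(g0).sum())))
        print(k,e)
E
python3 -c "
from h import *
chk(); go(427.6,-300.1,90,-36.4)
go(502,-396.7,90,-12.9)
"
```

```text
A [(56, 56), (66, 66)]
B [(5, 54), (26, 51)]
C [(55, 55), (101, 101)]
D [(2, 65), (2, 132)]
E [(8, 53), (0, 117)]
n 10 d mm [-137.8 -249.9   -0.7] rot [-0.2 -0.1 79.9] q1,q6 [-0.22 -0.98] t 14.9
{"dx": -0.043, "dy": -0.136, "dz": 0.001, "ax": 0.0, "ay": 0.0, "az": 0.044, "fingers": 0.1},
{"dx": -0.062, "dy": -0.129, "dz": 0.0, "ax": 0.0, "ay": 0.0, "az": 0.044, "fingers": 0.1},
{"dx": -0.079, "dy": -0.119, "dz": 0.0, "ax": 0.0, "ay": 0.0, "az": 0.044, "fingers": 0.1},
{"dx": -0.095, "dy": -0.107, "dz": 0.0, "ax": 0.0, "ay": 0.0, "az": 0.044, "fingers": 0.1},
{"dx": -0.109, "dy": -0.093, "dz": 0.0, "ax": 0.0, "ay": 0.0, "az": 0.044, "fingers": 0.1},
{"dx": -0.12, "dy": -0.077, "dz": 0.0, "ax": 0.0, "ay": 0.0, "az": 0.044, "fingers": 0.1},
{"dx": -0.13, "dy": -0.059, "dz": 0.0, "ax": 0.0, "ay": 0.0, "az": 0.044, "fingers": 0.1},
{"dx": -0.137, "dy": -0.04, "dz": 0.0, "ax": 0.0, "ay": 0.0, "az": 0.044, "fingers": 0.1},
{"dx": -0.141, "dy": -0.021, "dz": 0.0, "ax": 0.0, "ay": 0.0, "az": 0.044, "fingers": 0.1},
{"dx": -0.143, "dy": -0.001, "dz": 0.0, "ax": 0.0, "ay": 0.0, "az": 0.044, "fingers": 0.1},
n 8 d mm [ -63.4 -346.5   -0.7] rot [-0.2 -0.1 56.4] q1,q6 [-0.22 -0.98] t 14.9
{"dx": -0.13, "dy": -0.178, "dz": 0.0, "ax": 0.0, "ay": 0.0, "az": 0.039, "fingers": 0.1},
{"dx": -0.151, "dy": -0.161, "dz": 0.0, "ax": 0.0, "ay": 0.0, "az": 0.039, "fingers": 0.1},
{"dx": -0.169, "dy": -0.141, "dz": 0.0, "ax": 0.0, "ay": 0.0, "az": 0.039, "fingers": 0.1},
{"dx": -0.185, "dy": -0.119, "dz": 0.0, "ax": 0.0, "ay": 0.0, "az": 0.039, "fingers": 0.1},
{"dx": -0.198, "dy": -0.095, "dz": 0.0, "ax": 0.0, "ay": 0.0, "az": 0.039, "fingers": 0.1},
{"dx": -0.209, "dy": -0.07, "dz": 0.0, "ax": 0.0, "ay": 0.0, "az": 0.039, "fingers": 0.1},
{"dx": -0.216, "dy": -0.044, "dz": 0.0, "ax": 0.0, "ay": 0.0, "az": 0.039, "fingers": 0.1},
{"dx": -0.219, "dy": -0.017, "dz": 0.0, "ax": 0.0, "ay": 0.0, "az": 0.039, "fingers": 0.1},
```

Request:
jog_arm:
  targets:
    - {"dx":-0.13,"dy":-0.178,"dz":0,"ax":0,"ay":0,"az":0.039,"fingers":0.1}
    - {"dx":-0.151,"dy":-0.161,"dz":0,"ax":0,"ay":0,"az":0.039,"fingers":0.1}
    - {"dx":-0.169,"dy":-0.141,"dz":0,"ax":0,"ay":0,"az":0.039,"fingers":0.1}
    - {"dx":-0.185,"dy":-0.119,"dz":0,"ax":0,"ay":0,"az":0.039,"fingers":0.1}
    - {"dx":-0.198,"dy":-0.095,"dz":0,"ax":0,"ay":0,"az":0.039,"fingers":0.1}
    - {"dx":-0.209,"dy":-0.07,"dz":0,"ax":0,"ay":0,"az":0.039,"fingers":0.1}
    - {"dx":-0.216,"dy":-0.044,"dz":0,"ax":0,"ay":0,"az":0.039,"fingers":0.1}
    - {"dx":-0.219,"dy":-0.017,"dz":0.1,"ax":0,"ay":0,"az":0.039,"fingers":0.1}
    - {"dx":0,"dy":0,"dz":0.1,"ax":0,"ay":0,"az":0,"fingers":0.1}
    - {"dx":0,"dy":0,"dz":0,"ax":0,"ay":0,"az":0,"fingers":0.1}

```text
clock: 15.95
tcp_pos: [0.5008, -0.3957, 0.0469]
tcp_rot: [-0.005, 0.781, 0.624, -0.0]
wrist_force: [0.2, 0.9, -1.0]
opening: 0.0472
grasp_force: 0.0
```

Request:
jog_arm:
  targets:
    - {"dx":0,"dy":0,"dz":0,"ax":0,"ay":0,"az":0,"fingers":0.1}
    - {"dx":0,"dy":0,"dz":0,"ax":0,"ay":0,"az":0,"fingers":0.1}

```text
clock: 16.15
tcp_pos: [0.5047, -0.3964, 0.053]
tcp_rot: [0.0, 0.78, 0.625, 0.0]
wrist_force: [-0.4, -0.3, 0.1]
opening: 0.047
grasp_force: 0.0
```

```bash
python3 -c "
from h import *
chk(); go(502,-396.7,4.5,-12.9,n=2)
"
```

```text
A [(56, 56), (66, 66)]
B [(6, 54), (46, 51)]
C [(55, 55), (101, 101)]
D [(48, 65), (5, 132)]
E [(53, 53), (4, 117)]
n 2 d mm [ -3.1   0.1 -49.3] rot [0.1 0.1 0.3] q1,q6 [-0.78 -0.56] t 16.2
{"dx": -0.001, "dy": -0.008, "dz": 0.123, "ax": 0.0, "ay": 0.0, "az": 0.001, "fingers": 0.1},
{"dx": -0.001, "dy": -0.008, "dz": 0.123, "ax": 0.0, "ay": 0.0, "az": 0.001, "fingers": 0.1},
```

Request:
jog_arm:
  targets:
    - {"dx":0,"dy":-0.008,"dz":0.12,"ax":0,"ay":0,"az":0.001,"fingers":0.1}
    - {"dx":0,"dy":-0.008,"dz":0.12,"ax":0,"ay":0,"az":0.001,"fingers":0.1}
    - {"dx":0,"dy":0,"dz":0,"ax":0,"ay":0,"az":0,"fingers":0.1}
    - {"dx":0,"dy":0,"dz":0,"ax":0,"ay":0,"az":0,"fingers":-1}
    - {"dx":0,"dy":0,"dz":0,"ax":0,"ay":0,"az":0,"fingers":-1}
    - {"dx":0,"dy":0,"dz":0,"ax":0,"ay":0,"az":0,"fingers":-1}
    - {"dx":0,"dy":0,"dz":0,"ax":0,"ay":0,"az":0,"fingers":-1}
    - {"dx":0,"dy":0,"dz":0,"ax":0,"ay":0,"az":0,"fingers":-1}
    - {"dx":0,"dy":0,"dz":0,"ax":0,"ay":0,"az":0,"fingers":-1}

```text
clock: 17.15
tcp_pos: [0.5024, -0.3975, 0.007]
tcp_rot: [0.002, 0.783, 0.623, 0.0]
wrist_force: [0.2, 1.7, 6.1]
opening: 0.0135
grasp_force: 59.1
```

Request:
jog_arm:
  targets:
    - {"dx":0,"dy":0,"dz":-0.1,"ax":0,"ay":0,"az":0,"fingers":-1}
    - {"dx":0,"dy":0,"dz":-0.2,"ax":0,"ay":0,"az":0,"fingers":-1}
    - {"dx":0,"dy":0,"dz":-0.1,"ax":0,"ay":0,"az":0,"fingers":-1}
    - {"dx":0,"dy":0,"dz":0,"ax":0,"ay":0,"az":0,"fingers":-1}

```text
clock: 17.55
tcp_pos: [0.5032, -0.3987, 0.0895]
tcp_rot: [0.004, 0.783, 0.623, 0.0]
wrist_force: [0.3, -0.8, -0.6]
opening: 0.0137
grasp_force: 58.6
```

```bash
python3 -c "
from h import *
chk(); nest(1,67,75,sign=1)"
```

```text
A [(56, 56), (66, 66)]
B [(8, 54), (10, 51)]
C [(55, 55), (101, 101)]
D [(40, 65), (5, 132)]
E [(53, 53), (117, 117)]
n 11 d mm [ 12.5 458.3  -9.5] rot [  0.    0.  -20.3] q1,q6 [-0.79 -0.56] t 17.6
{"dx": 0.204, "dy": -0.041, "dz": 0.004, "ax": 0.0, "ay": 0.0, "az": -0.01, "fingers": -1},
{"dx": 0.205, "dy": -0.035, "dz": 0.004, "ax": 0.0, "ay": 0.0, "az": -0.01, "fingers": -1},
{"dx": 0.206, "dy": -0.028, "dz": 0.004, "ax": 0.0, "ay": 0.0, "az": -0.01, "fingers": -1},
{"dx": 0.207, "dy": -0.021, "dz": 0.004, "ax": 0.0, "ay": 0.0, "az": -0.01, "fingers": -1},
{"dx": 0.208, "dy": -0.015, "dz": 0.004, "ax": 0.0, "ay": 0.0, "az": -0.01, "fingers": -1},
{"dx": 0.208, "dy": -0.008, "dz": 0.004, "ax": 0.0, "ay": 0.0, "az": -0.01, "fingers": -1},
{"dx": 0.208, "dy": -0.001, "dz": 0.004, "ax": 0.0, "ay": 0.0, "az": -0.01, "fingers": -1},
{"dx": 0.208, "dy": 0.005, "dz": 0.004, "ax": 0.0, "ay": 0.0, "az": -0.01, "fingers": -1},
{"dx": 0.208, "dy": 0.012, "dz": 0.004, "ax": 0.0, "ay": 0.0, "az": -0.01, "fingers": -1},
{"dx": 0.208, "dy": 0.019, "dz": 0.004, "ax": 0.0, "ay": 0.0, "az": -0.01, "fingers": -1},
{"dx": 0.207, "dy": 0.026, "dz": 0.004, "ax": 0.0, "ay": 0.0, "az": -0.01, "fingers": -1},
```

Request:
jog_arm:
  targets:
    - {"dx":0.204,"dy":-0.041,"dz":0,"ax":0,"ay":0,"az":-0.01,"fingers":-1}
    - {"dx":0.205,"dy":-0.035,"dz":0,"ax":0,"ay":0,"az":-0.01,"fingers":-1}
    - {"dx":0.206,"dy":-0.028,"dz":0,"ax":0,"ay":0,"az":-0.01,"fingers":-1}
    - {"dx":0.207,"dy":-0.021,"dz":0,"ax":0,"ay":0,"az":-0.01,"fingers":-1}
    - {"dx":0.208,"dy":-0.015,"dz":0,"ax":0,"ay":0,"az":-0.01,"fingers":-1}
    - {"dx":0.208,"dy":-0.008,"dz":0,"ax":0,"ay":0,"az":-0.01,"fingers":-1}
    - {"dx":0.208,"dy":0,"dz":0,"ax":0,"ay":0,"az":-0.01,"fingers":-1}
    - {"dx":0.208,"dy":0.005,"dz":0,"ax":0,"ay":0,"az":-0.01,"fingers":-1}
    - {"dx":0.208,"dy":0.012,"dz":0,"ax":0,"ay":0,"az":-0.01,"fingers":-1}
    - {"dx":0.208,"dy":0.019,"dz":0,"ax":0,"ay":0,"az":-0.01,"fingers":-1}

```text
clock: 18.65
tcp_pos: [0.5122, 0.0215, 0.0821]
tcp_rot: [-0.002, 0.675, 0.738, -0.001]
wrist_force: [0.2, 0.1, 0.2]
opening: 0.0138
grasp_force: 58.6
```

Request:
jog_arm:
  targets:
    - {"dx":0.207,"dy":0.026,"dz":0,"ax":0,"ay":0,"az":-0.01,"fingers":-1}
    - {"dx":0,"dy":0,"dz":0.1,"ax":0,"ay":0,"az":0,"fingers":-1}
    - {"dx":0,"dy":0,"dz":0.1,"ax":0,"ay":0,"az":0,"fingers":-1}
    - {"dx":0,"dy":0,"dz":0,"ax":0,"ay":0,"az":0,"fingers":-1}
    - {"dx":0,"dy":0,"dz":0,"ax":0,"ay":0,"az":0,"fingers":-1}
    - {"dx":0,"dy":0,"dz":0,"ax":0,"ay":0,"az":0,"fingers":-1}

```text
clock: 19.25
tcp_pos: [0.5159, 0.0611, 0.0449]
tcp_rot: [0.0, 0.664, 0.748, 0.0]
wrist_force: [0.3, -0.2, -0.4]
opening: 0.0138
grasp_force: 58.7
```

```bash
python3 -c "
from h import *
nest(1,67,19,sign=1,n=2)"
```

```text
n 2 d mm [ -2.5   0.8 -25.9] rot [ 0.   0.  -0.6] q1,q6 [-0.03 -0.14] t 19.2
{"dx": 0.003, "dy": -0.006, "dz": 0.065, "ax": 0.0, "ay": 0.0, "az": -0.002, "fingers": -1},
{"dx": 0.003, "dy": -0.006, "dz": 0.065, "ax": 0.0, "ay": 0.0, "az": -0.002, "fingers": -1},
```

Request:
jog_arm:
  targets:
    - {"dx":0.003,"dy":-0.006,"dz":0.065,"ax":0,"ay":0,"az":-0.002,"fingers":-1}
    - {"dx":0.003,"dy":-0.006,"dz":0.065,"ax":0,"ay":0,"az":-0.002,"fingers":-1}
    - {"dx":0,"dy":0,"dz":0,"ax":0,"ay":0,"az":0,"fingers":-1}
    - {"dx":0,"dy":0,"dz":0,"ax":0,"ay":0,"az":0,"fingers":-1}

```text
clock: 19.65
tcp_pos: [0.5125, 0.0622, 0.0179]
tcp_rot: [-0.001, 0.659, 0.752, -0.001]
wrist_force: [0.3, -0.2, -0.6]
opening: 0.0137
grasp_force: 58.7
```

Request:
jog_arm:
  targets:
    - {"dx":0,"dy":0,"dz":0.01,"ax":0,"ay":0,"az":0,"fingers":-1}
    - {"dx":0,"dy":0,"dz":0.01,"ax":0,"ay":0,"az":0,"fingers":-1}
    - {"dx":0,"dy":0,"dz":0,"ax":0,"ay":0,"az":0,"fingers":-1}

```text
clock: 19.95
tcp_pos: [0.5136, 0.0623, 0.0151]
tcp_rot: [0.0, 0.659, 0.752, 0.0]
wrist_force: [-0.2, 0.2, 0.9]
opening: 0.0135
grasp_force: 58.8
```

Request:
jog_arm:
  targets:
    - {"dx":-0.008,"dy":0,"dz":0,"ax":0,"ay":0,"az":0,"fingers":-1}
    - {"dx":-0.008,"dy":0,"dz":0,"ax":0,"ay":0,"az":0,"fingers":-1}
    - {"dx":0,"dy":0,"dz":0,"ax":0,"ay":0,"az":0,"fingers":-1}

```text
clock: 20.25
tcp_pos: [0.514, 0.0593, 0.0151]
tcp_rot: [0.0, 0.659, 0.752, 0.001]
wrist_force: [-0.9, 1.8, 2.8]
opening: 0.0136
grasp_force: 59.0
```

Request:
jog_arm:
  targets:
    - {"dx":-0.008,"dy":0,"dz":0,"ax":0,"ay":0,"az":0,"fingers":-1}
    - {"dx":0,"dy":0,"dz":0,"ax":0,"ay":0,"az":0,"fingers":-1}

```text
clock: 20.45
tcp_pos: [0.514, 0.0591, 0.0151]
tcp_rot: [-0.001, 0.66, 0.752, 0.002]
wrist_force: [-1.1, 8.7, 3.3]
opening: 0.0133
grasp_force: 59.1
```

Request:
jog_arm:
  targets:
    - {"dx":0.012,"dy":0,"dz":0,"ax":0,"ay":0,"az":0,"fingers":-1}
    - {"dx":0,"dy":0,"dz":0,"ax":0,"ay":0,"az":0,"fingers":-1}
    - {"dx":0,"dy":0,"dz":0,"ax":0,"ay":0,"az":0,"fingers":-0.2}
    - {"dx":0,"dy":0,"dz":0,"ax":0,"ay":0,"az":0,"fingers":-0.2}
    - {"dx":0,"dy":0,"dz":0,"ax":0,"ay":0,"az":0,"fingers":-0.2}
    - {"dx":0,"dy":0,"dz":0,"ax":0,"ay":0,"az":0,"fingers":-0.2}

```text
clock: 21.05
tcp_pos: [0.5132, 0.0598, 0.0144]
tcp_rot: [-0.0, 0.659, 0.752, -0.0]
wrist_force: [-0.0, -0.4, 0.8]
opening: 0.0339
grasp_force: 0.0
```

Request:
jog_arm:
  targets:
    - {"dx":0,"dy":0,"dz":-0.1,"ax":0,"ay":0,"az":0,"fingers":-0.2}
    - {"dx":0,"dy":0,"dz":-0.2,"ax":0,"ay":0,"az":0,"fingers":-0.2}
    - {"dx":0,"dy":0,"dz":-0.1,"ax":0,"ay":0,"az":0,"fingers":-0.2}
    - {"dx":0,"dy":0,"dz":0,"ax":0,"ay":0,"az":0,"fingers":0.1}
    - {"dx":0,"dy":0,"dz":0,"ax":0,"ay":0,"az":0,"fingers":0.1}

```text
clock: 21.55
tcp_pos: [0.5135, 0.0599, 0.0946]
tcp_rot: [0.0, 0.659, 0.752, 0.0]
wrist_force: [-0.1, 0.5, -0.3]
opening: 0.0472
grasp_force: 0.0
```

```bash
python3 -c "
from h import *
chk(); go(427.6,-300.1,90,-36.4,n=9)
"
```

```text
A [(56, 56), (66, 66)]
B [(3, 54), (28, 51)]
C [(55, 55), (101, 101)]
D [(2, 65), (4, 132)]
E [(53, 53), (117, 117)]
n 9 d mm [ -84.6 -360.    -2.9] rot [-0.2  0.  43.9] q1,q6 [-0.03 -0.16] t 21.6
{"dx": -0.192, "dy": -0.073, "dz": 0.002, "ax": 0.0, "ay": 0.0, "az": 0.027, "fingers": 0.1},
{"dx": -0.198, "dy": -0.056, "dz": 0.002, "ax": 0.0, "ay": 0.0, "az": 0.027, "fingers": 0.1},
{"dx": -0.202, "dy": -0.039, "dz": 0.002, "ax": 0.0, "ay": 0.0, "az": 0.027, "fingers": 0.1},
{"dx": -0.204, "dy": -0.022, "dz": 0.002, "ax": 0.0, "ay": 0.0, "az": 0.027, "fingers": 0.1},
{"dx": -0.205, "dy": -0.004, "dz": 0.002, "ax": 0.0, "ay": 0.0, "az": 0.027, "fingers": 0.1},
{"dx": -0.205, "dy": 0.013, "dz": 0.002, "ax": 0.0, "ay": 0.0, "az": 0.027, "fingers": 0.1},
{"dx": -0.203, "dy": 0.03, "dz": 0.002, "ax": 0.0, "ay": 0.0, "az": 0.027, "fingers": 0.1},
{"dx": -0.2, "dy": 0.048, "dz": 0.002, "ax": 0.0, "ay": 0.0, "az": 0.027, "fingers": 0.1},
{"dx": -0.195, "dy": 0.064, "dz": 0.002, "ax": 0.0, "ay": 0.0, "az": 0.027, "fingers": 0.1},
```

Request:
jog_arm:
  targets:
    - {"dx":-0.192,"dy":-0.073,"dz":0,"ax":0,"ay":0,"az":0.027,"fingers":0.1}
    - {"dx":-0.198,"dy":-0.056,"dz":0,"ax":0,"ay":0,"az":0.027,"fingers":0.1}
    - {"dx":-0.202,"dy":-0.039,"dz":0,"ax":0,"ay":0,"az":0.027,"fingers":0.1}
    - {"dx":-0.204,"dy":-0.022,"dz":0,"ax":0,"ay":0,"az":0.027,"fingers":0.1}
    - {"dx":-0.205,"dy":-0.004,"dz":0,"ax":0,"ay":0,"az":0.027,"fingers":0.1}
    - {"dx":-0.205,"dy":0.013,"dz":0,"ax":0,"ay":0,"az":0.027,"fingers":0.1}
    - {"dx":-0.203,"dy":0.03,"dz":0,"ax":0,"ay":0,"az":0.027,"fingers":0.1}
    - {"dx":-0.2,"dy":0.048,"dz":0.1,"ax":0,"ay":0,"az":0.027,"fingers":0.1}
    - {"dx":-0.195,"dy":0.064,"dz":0.1,"ax":0,"ay":0,"az":0.027,"fingers":0.1}
    - {"dx":0,"dy":0,"dz":0,"ax":0,"ay":0,"az":0,"fingers":0.1}

```text
clock: 22.65
tcp_pos: [0.4258, -0.3018, 0.0502]
tcp_rot: [-0.003, 0.893, 0.45, -0.002]
wrist_force: [-0.8, 0.6, -0.8]
opening: 0.0467
grasp_force: 0.0
```

Request:
jog_arm:
  targets:
    - {"dx":0,"dy":0,"dz":0,"ax":0,"ay":0,"az":0,"fingers":0.1}
    - {"dx":0,"dy":0,"dz":0,"ax":0,"ay":0,"az":0,"fingers":0.1}

```text
clock: 22.85
tcp_pos: [0.4292, -0.2991, 0.054]
tcp_rot: [-0.001, 0.892, 0.453, -0.0]
wrist_force: [-0.5, 0.7, -0.8]
opening: 0.0471
grasp_force: 0.0
```

```bash
python3 -c "
from h import *
chk(); go(427.6,-300.1,4.5,-36.4,n=2)
"
```

```text
A [(56, 56), (66, 66)]
B [(6, 54), (29, 51)]
C [(55, 55), (101, 101)]
D [(65, 65), (8, 132)]
E [(53, 53), (117, 117)]
n 2 d mm [ -2.3  -1.  -50.4] rot [ 0.  -0.   0.3] q1,q6 [-0.75 -0.12] t 22.9
{"dx": -0.005, "dy": -0.003, "dz": 0.126, "ax": 0.0, "ay": 0.0, "az": 0.001, "fingers": 0.1},
{"dx": -0.005, "dy": -0.003, "dz": 0.126, "ax": 0.0, "ay": 0.0, "az": 0.001, "fingers": 0.1},
```

Request:
jog_arm:
  targets:
    - {"dx":-0.005,"dy":-0.003,"dz":0.125,"ax":0,"ay":0,"az":0.001,"fingers":0.1}
    - {"dx":-0.005,"dy":-0.003,"dz":0.12,"ax":0,"ay":0,"az":0.001,"fingers":0.1}
    - {"dx":0,"dy":0,"dz":0,"ax":0,"ay":0,"az":0,"fingers":0.1}
    - {"dx":0,"dy":0,"dz":0,"ax":0,"ay":0,"az":0,"fingers":-1}
    - {"dx":0,"dy":0,"dz":0,"ax":0,"ay":0,"az":0,"fingers":-1}
    - {"dx":0,"dy":0,"dz":0,"ax":0,"ay":0,"az":0,"fingers":-1}
    - {"dx":0,"dy":0,"dz":0,"ax":0,"ay":0,"az":0,"fingers":-1}
    - {"dx":0,"dy":0,"dz":0,"ax":0,"ay":0,"az":0,"fingers":-1}
    - {"dx":0,"dy":0,"dz":0,"ax":0,"ay":0,"az":0,"fingers":-1}

```text
clock: 23.85
tcp_pos: [0.4286, -0.3018, 0.0077]
tcp_rot: [0.001, 0.893, 0.449, 0.001]
wrist_force: [-0.1, 2.6, 6.5]
opening: 0.0136
grasp_force: 59.1
```

Request:
jog_arm:
  targets:
    - {"dx":0,"dy":0,"dz":-0.1,"ax":0,"ay":0,"az":0,"fingers":-1}
    - {"dx":0,"dy":0,"dz":-0.2,"ax":0,"ay":0,"az":0,"fingers":-1}
    - {"dx":0,"dy":0,"dz":-0.1,"ax":0,"ay":0,"az":0,"fingers":-1}
    - {"dx":0,"dy":0,"dz":0,"ax":0,"ay":0,"az":0,"fingers":-1}

```text
clock: 24.25
tcp_pos: [0.4294, -0.3031, 0.09]
tcp_rot: [0.004, 0.893, 0.45, 0.001]
wrist_force: [0.2, -1.1, 0.2]
opening: 0.0134
grasp_force: 58.6
```

```bash
python3 -c "
from h import *
chk(); nest(0,67,85,sign=1)"
```

```text
A [(56, 56), (66, 66)]
B [(7, 54), (27, 51)]
C [(55, 55), (101, 101)]
D [(65, 65), (111, 132)]
E [(53, 53), (117, 117)]
n 9 d mm [155.4 325.1  -0.6] rot [ 0.   0.  28.1] q1,q6 [-0.76 -0.12] t 24.4
{"dx": 0.196, "dy": -0.038, "dz": 0.0, "ax": 0.0, "ay": 0.0, "az": 0.017, "fingers": -1},
{"dx": 0.194, "dy": -0.049, "dz": 0.0, "ax": 0.0, "ay": 0.0, "az": 0.017, "fingers": -1},
{"dx": 0.191, "dy": -0.059, "dz": 0.0, "ax": 0.0, "ay": 0.0, "az": 0.017, "fingers": -1},
{"dx": 0.188, "dy": -0.07, "dz": 0.0, "ax": 0.0, "ay": 0.0, "az": 0.017, "fingers": -1},
{"dx": 0.184, "dy": -0.08, "dz": 0.0, "ax": 0.0, "ay": 0.0, "az": 0.017, "fingers": -1},
{"dx": 0.179, "dy": -0.09, "dz": 0.0, "ax": 0.0, "ay": 0.0, "az": 0.017, "fingers": -1},
{"dx": 0.174, "dy": -0.099, "dz": 0.0, "ax": 0.0, "ay": 0.0, "az": 0.017, "fingers": -1},
{"dx": 0.168, "dy": -0.109, "dz": 0.0, "ax": 0.0, "ay": 0.0, "az": 0.017, "fingers": -1},
{"dx": 0.162, "dy": -0.118, "dz": 0.0, "ax": 0.0, "ay": 0.0, "az": 0.017, "fingers": -1},
```

Request:
jog_arm:
  targets:
    - {"dx":0.196,"dy":-0.038,"dz":0,"ax":0,"ay":0,"az":0.017,"fingers":-1}
    - {"dx":0.194,"dy":-0.049,"dz":0,"ax":0,"ay":0,"az":0.017,"fingers":-1}
    - {"dx":0.191,"dy":-0.059,"dz":0,"ax":0,"ay":0,"az":0.017,"fingers":-1}
    - {"dx":0.188,"dy":-0.07,"dz":0,"ax":0,"ay":0,"az":0.017,"fingers":-1}
    - {"dx":0.184,"dy":-0.08,"dz":0,"ax":0,"ay":0,"az":0.017,"fingers":-1}
    - {"dx":0.179,"dy":-0.09,"dz":0,"ax":0,"ay":0,"az":0.017,"fingers":-1}
    - {"dx":0.174,"dy":-0.099,"dz":0,"ax":0,"ay":0,"az":0.017,"fingers":-1}
    - {"dx":0.168,"dy":-0.109,"dz":0,"ax":0,"ay":0,"az":0.017,"fingers":-1}
    - {"dx":0.162,"dy":-0.118,"dz":0,"ax":0,"ay":0,"az":0.017,"fingers":-1}
    - {"dx":0,"dy":0,"dz":0.1,"ax":0,"ay":0,"az":0,"fingers":-1}

```text
clock: 25.35
tcp_pos: [0.5837, 0.0285, 0.0663]
tcp_rot: [-0.0, 0.974, 0.226, 0.002]
wrist_force: [0.7, -1.2, -0.2]
opening: 0.0139
grasp_force: 58.6
```

Request:
jog_arm:
  targets:
    - {"dx":0,"dy":0,"dz":0.1,"ax":0,"ay":0,"az":0,"fingers":-1}
    - {"dx":0,"dy":0,"dz":0,"ax":0,"ay":0,"az":0,"fingers":-1}
    - {"dx":0,"dy":0,"dz":0,"ax":0,"ay":0,"az":0,"fingers":-1}
    - {"dx":0,"dy":0,"dz":0,"ax":0,"ay":0,"az":0,"fingers":-1}

```text
clock: 25.75
tcp_pos: [0.5815, 0.0245, 0.046]
tcp_rot: [0.0, 0.975, 0.224, 0.0]
wrist_force: [-0.1, -0.4, -0.1]
opening: 0.0134
grasp_force: 58.6
```

```bash
python3 -c "
from h import *
chk();nest(0,67,20,sign=1,n=2)"
```

```text
A [(56, 56), (66, 66)]
B [(5, 54), (27, 51)]
C [(55, 55), (101, 101)]
D [(60, 65), (110, 132)]
E [(53, 53), (117, 117)]
n 2 d mm [  0.6  -0.4 -26.8] rot [ 0.1 -0.1  0.5] q1,q6 [-0.09  1.03] t 25.9
{"dx": 0.001, "dy": 0.001, "dz": 0.067, "ax": 0.0, "ay": 0.0, "az": 0.001, "fingers": -1},
{"dx": 0.001, "dy": 0.001, "dz": 0.067, "ax": 0.0, "ay": 0.0, "az": 0.001, "fingers": -1},
```

Request:
jog_arm:
  targets:
    - {"dx":0.001,"dy":0.001,"dz":0.067,"ax":0,"ay":0,"az":0.001,"fingers":-1}
    - {"dx":0.001,"dy":0.001,"dz":0.067,"ax":0,"ay":0,"az":0.001,"fingers":-1}
    - {"dx":0,"dy":0,"dz":0,"ax":0,"ay":0,"az":0,"fingers":-1}
    - {"dx":0,"dy":0,"dz":0,"ax":0,"ay":0,"az":0,"fingers":-1}

```text
clock: 26.25
tcp_pos: [0.5811, 0.0242, 0.0178]
tcp_rot: [0.0, 0.975, 0.221, -0.001]
wrist_force: [0.0, -1.7, -0.5]
opening: 0.0135
grasp_force: 58.6
```

Request:
jog_arm:
  targets:
    - {"dx":0,"dy":0,"dz":0.01,"ax":0,"ay":0,"az":0,"fingers":-1}
    - {"dx":0,"dy":0,"dz":0.01,"ax":0,"ay":0,"az":0,"fingers":-1}
    - {"dx":0,"dy":0,"dz":0,"ax":0,"ay":0,"az":0,"fingers":-1}

```text
clock: 26.55
tcp_pos: [0.5824, 0.0246, 0.0157]
tcp_rot: [0.0, 0.975, 0.221, 0.0]
wrist_force: [-0.7, -1.9, 2.3]
opening: 0.0135
grasp_force: 59.0
```

Request:
jog_arm:
  targets:
    - {"dx":-0.008,"dy":0,"dz":-0.002,"ax":0,"ay":0,"az":0,"fingers":-1}
    - {"dx":-0.008,"dy":0,"dz":0,"ax":0,"ay":0,"az":0,"fingers":-1}
    - {"dx":0,"dy":0,"dz":0,"ax":0,"ay":0,"az":0,"fingers":-1}

```text
clock: 26.85
tcp_pos: [0.5793, 0.0232, 0.0157]
tcp_rot: [0.0, 0.975, 0.221, 0.001]
wrist_force: [1.4, -1.6, 1.1]
opening: 0.0136
grasp_force: 58.9
```

Request:
jog_arm:
  targets:
    - {"dx":-0.008,"dy":0,"dz":0,"ax":0,"ay":0,"az":0,"fingers":-1}
    - {"dx":0,"dy":0,"dz":0,"ax":0,"ay":0,"az":0,"fingers":-1}

```text
clock: 27.05
tcp_pos: [0.5791, 0.0231, 0.0162]
tcp_rot: [-0.0, 0.975, 0.221, 0.002]
wrist_force: [5.4, 1.0, -0.2]
opening: 0.0136
grasp_force: 58.7
```

Request:
jog_arm:
  targets:
    - {"dx":0.011,"dy":0,"dz":0,"ax":0,"ay":0,"az":0,"fingers":-1}
    - {"dx":0,"dy":0,"dz":0,"ax":0,"ay":0,"az":0,"fingers":-1}
    - {"dx":0,"dy":0,"dz":0,"ax":0,"ay":0,"az":0,"fingers":-0.2}
    - {"dx":0,"dy":0,"dz":0,"ax":0,"ay":0,"az":0,"fingers":-0.2}
    - {"dx":0,"dy":0,"dz":0,"ax":0,"ay":0,"az":0,"fingers":-0.2}
    - {"dx":0,"dy":0,"dz":0,"ax":0,"ay":0,"az":0,"fingers":-0.2}

```text
clock: 27.65
tcp_pos: [0.5789, 0.0237, 0.0147]
tcp_rot: [-0.0, 0.975, 0.221, -0.001]
wrist_force: [0.1, 0.1, 0.4]
opening: 0.0339
grasp_force: 0.0
```

Request:
jog_arm:
  targets:
    - {"dx":0,"dy":0,"dz":-0.1,"ax":0,"ay":0,"az":0,"fingers":-0.2}
    - {"dx":0,"dy":0,"dz":-0.2,"ax":0,"ay":0,"az":0,"fingers":-0.2}
    - {"dx":0,"dy":0,"dz":-0.1,"ax":0,"ay":0,"az":0,"fingers":-0.2}
    - {"dx":0,"dy":0,"dz":0,"ax":0,"ay":0,"az":0,"fingers":0.1}
    - {"dx":0,"dy":0,"dz":0,"ax":0,"ay":0,"az":0,"fingers":0.1}

```text
clock: 28.15
tcp_pos: [0.5793, 0.0236, 0.0951]
tcp_rot: [-0.0, 0.975, 0.221, 0.0]
wrist_force: [-0.3, -0.4, -0.3]
opening: 0.0469
grasp_force: 0.0
```

```bash
python3 -c "
from h import *
chk(); go(577.1,-301.2,90,-78)
"
```

```text
A [(56, 56), (66, 66)]
B [(5, 54), (27, 51)]
C [(55, 55), (101, 101)]
D [(60, 65), (110, 132)]
E [(53, 53), (117, 117)]
n 8 d mm [  -1.  -324.8   -3.3] rot [-0.1  0.2 13.5] q1,q6 [-0.09  1.04] t 28.2
{"dx": -0.088, "dy": 0.183, "dz": 0.002, "ax": 0.0, "ay": 0.0, "az": 0.009, "fingers": 0.1},
{"dx": -0.083, "dy": 0.185, "dz": 0.002, "ax": 0.0, "ay": 0.0, "az": 0.009, "fingers": 0.1},
{"dx": -0.077, "dy": 0.188, "dz": 0.002, "ax": 0.0, "ay": 0.0, "az": 0.009, "fingers": 0.1},
{"dx": -0.072, "dy": 0.19, "dz": 0.002, "ax": 0.0, "ay": 0.0, "az": 0.009, "fingers": 0.1},
{"dx": -0.066, "dy": 0.192, "dz": 0.002, "ax": 0.0, "ay": 0.0, "az": 0.009, "fingers": 0.1},
{"dx": -0.06, "dy": 0.194, "dz": 0.002, "ax": 0.0, "ay": 0.0, "az": 0.009, "fingers": 0.1},
{"dx": -0.054, "dy": 0.196, "dz": 0.002, "ax": 0.0, "ay": 0.0, "az": 0.009, "fingers": 0.1},
{"dx": -0.049, "dy": 0.197, "dz": 0.002, "ax": 0.0, "ay": 0.0, "az": 0.009, "fingers": 0.1},
```

Request:
jog_arm:
  targets:
    - {"dx":-0.088,"dy":0.183,"dz":0,"ax":0,"ay":0,"az":0.009,"fingers":0.1}
    - {"dx":-0.083,"dy":0.185,"dz":0,"ax":0,"ay":0,"az":0.009,"fingers":0.1}
    - {"dx":-0.077,"dy":0.188,"dz":0,"ax":0,"ay":0,"az":0.009,"fingers":0.1}
    - {"dx":-0.072,"dy":0.19,"dz":0,"ax":0,"ay":0,"az":0.009,"fingers":0.1}
    - {"dx":-0.066,"dy":0.192,"dz":0,"ax":0,"ay":0,"az":0.009,"fingers":0.1}
    - {"dx":-0.06,"dy":0.194,"dz":0,"ax":0,"ay":0,"az":0.009,"fingers":0.1}
    - {"dx":-0.054,"dy":0.196,"dz":0.1,"ax":0,"ay":0,"az":0.009,"fingers":0.1}
    - {"dx":-0.049,"dy":0.197,"dz":0.1,"ax":0,"ay":0,"az":0.009,"fingers":0.1}
    - {"dx":0,"dy":0,"dz":0,"ax":0,"ay":0,"az":0,"fingers":0.1}
    - {"dx":0,"dy":0,"dz":0,"ax":0,"ay":0,"az":0,"fingers":0.1}

```text
clock: 29.25
tcp_pos: [0.5781, -0.301, 0.0524]
tcp_rot: [-0.002, 0.994, 0.109, -0.002]
wrist_force: [-0.1, 0.4, -0.2]
opening: 0.0469
grasp_force: 0.0
```

Request:
jog_arm:
  targets:
    - {"dx":0,"dy":0,"dz":0,"ax":0,"ay":0,"az":0,"fingers":0.1}

```text
clock: 29.35
tcp_pos: [0.5796, -0.3002, 0.0546]
tcp_rot: [-0.001, 0.994, 0.11, -0.0]
wrist_force: [0.1, 0.6, -0.1]
opening: 0.0472
grasp_force: 0.0
```

```bash
python3 -c "
from h import *
chk(); go(577.1,-301.2,4.5,-78,n=2)
g=save('scene','s6'); t=save('top','t6')
c=cv2.resize(g['image'][205:275,330:420,::-1],(500,400),interpolation=cv2.INTER_CUBIC);d=cv2.resize(t['image'][185:235,265:305,::-1],(300,400),interpolation=cv2.INTER_CUBIC)
cv2.imwrite('pics/c5.png',np.hstack([c,d]))"
```

```text
A [(56, 56), (66, 66)]
B [(54, 54), (31, 51)]
C [(55, 55), (101, 101)]
D [(65, 65), (109, 132)]
E [(53, 53), (117, 117)]
n 2 d mm [ -3.1  -1.  -51.2] rot [ 0.  -0.   0.7] q1,q6 [-0.59  0.76] t 29.4
{"dx": -0.008, "dy": 0.001, "dz": 0.128, "ax": 0.0, "ay": 0.0, "az": 0.002, "fingers": 0.1},
{"dx": -0.008, "dy": 0.001, "dz": 0.128, "ax": 0.0, "ay": 0.0, "az": 0.002, "fingers": 0.1},
```

View pics/c5.png

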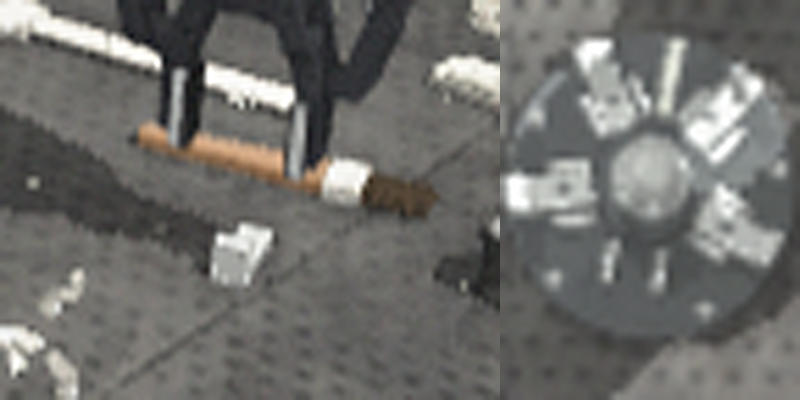

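The right panel shows four blocks seated in nests, tabs outward, with nest 2 at the bottom left free. The left panel shows the fingers straddling block B, tab at (235,255).

Request:
jog_arm:
  targets:
    - {"dx":-0.008,"dy":0.001,"dz":0.125,"ax":0,"ay":0,"az":0.002,"fingers":0.1}
    - {"dx":-0.008,"dy":0.001,"dz":0.12,"ax":0,"ay":0,"az":0.002,"fingers":0.1}
    - {"dx":0,"dy":0,"dz":0,"ax":0,"ay":0,"az":0,"fingers":0.1}
    - {"dx":0,"dy":0,"dz":0,"ax":0,"ay":0,"az":0,"fingers":-1}
    - {"dx":0,"dy":0,"dz":0,"ax":0,"ay":0,"az":0,"fingers":-1}
    - {"dx":0,"dy":0,"dz":0,"ax":0,"ay":0,"az":0,"fingers":-1}
    - {"dx":0,"dy":0,"dz":0,"ax":0,"ay":0,"az":0,"fingers":-1}
    - {"dx":0,"dy":0,"dz":0,"ax":0,"ay":0,"az":0,"fingers":-1}
    - {"dx":0,"dy":0,"dz":0,"ax":0,"ay":0,"az":0,"fingers":-1}

```text
clock: 30.45
tcp_pos: [0.5781, -0.3032, 0.0085]
tcp_rot: [0.001, 0.995, 0.103, 0.001]
wrist_force: [-0.7, 0.9, 6.2]
opening: 0.0138
grasp_force: 59.5
```

Request:
jog_arm:
  targets:
    - {"dx":0,"dy":0,"dz":-0.1,"ax":0,"ay":0,"az":0,"fingers":-1}
    - {"dx":0,"dy":0,"dz":-0.2,"ax":0,"ay":0,"az":0,"fingers":-1}
    - {"dx":0,"dy":0,"dz":-0.1,"ax":0,"ay":0,"az":0,"fingers":-1}
    - {"dx":0,"dy":0,"dz":0,"ax":0,"ay":0,"az":0,"fingers":-1}

```text
clock: 30.85
tcp_pos: [0.5792, -0.3042, 0.091]
tcp_rot: [0.003, 0.995, 0.103, 0.003]
wrist_force: [-0.7, -1.1, -0.6]
opening: 0.0137
grasp_force: 58.7
```

```bash
python3 -c "
from h import *
chk(); nest(2,67,85)"
```

```text
A [(56, 56), (66, 66)]
B [(54, 54), (51, 51)]
C [(55, 55), (101, 101)]
D [(65, 65), (111, 132)]
E [(53, 53), (117, 117)]
n 8 d mm [-120.4  310.2   -1. ] rot [ 0.   0.  22.5] q1,q6 [-0.6   0.77] t 30.9
{"dx": -0.034, "dy": -0.205, "dz": 0.001, "ax": 0.0, "ay": 0.0, "az": 0.016, "fingers": -1},
{"dx": -0.044, "dy": -0.203, "dz": 0.001, "ax": 0.0, "ay": 0.0, "az": 0.016, "fingers": -1},
{"dx": -0.054, "dy": -0.201, "dz": 0.001, "ax": 0.0, "ay": 0.0, "az": 0.016, "fingers": -1},
{"dx": -0.064, "dy": -0.198, "dz": 0.001, "ax": 0.0, "ay": 0.0, "az": 0.016, "fingers": -1},
{"dx": -0.073, "dy": -0.195, "dz": 0.001, "ax": 0.0, "ay": 0.0, "az": 0.016, "fingers": -1},
{"dx": -0.083, "dy": -0.191, "dz": 0.001, "ax": 0.0, "ay": 0.0, "az": 0.016, "fingers": -1},
{"dx": -0.092, "dy": -0.187, "dz": 0.001, "ax": 0.0, "ay": 0.0, "az": 0.016, "fingers": -1},
{"dx": -0.101, "dy": -0.182, "dz": 0.001, "ax": 0.0, "ay": 0.0, "az": 0.016, "fingers": -1},
```

Request:
jog_arm:
  targets:
    - {"dx":-0.034,"dy":-0.205,"dz":0,"ax":0,"ay":0,"az":0.016,"fingers":-1}
    - {"dx":-0.044,"dy":-0.203,"dz":0,"ax":0,"ay":0,"az":0.016,"fingers":-1}
    - {"dx":-0.054,"dy":-0.201,"dz":0,"ax":0,"ay":0,"az":0.016,"fingers":-1}
    - {"dx":-0.064,"dy":-0.198,"dz":0,"ax":0,"ay":0,"az":0.016,"fingers":-1}
    - {"dx":-0.073,"dy":-0.195,"dz":0,"ax":0,"ay":0,"az":0.016,"fingers":-1}
    - {"dx":-0.083,"dy":-0.191,"dz":0,"ax":0,"ay":0,"az":0.016,"fingers":-1}
    - {"dx":-0.092,"dy":-0.187,"dz":0,"ax":0,"ay":0,"az":0.016,"fingers":-1}
    - {"dx":-0.101,"dy":-0.182,"dz":0,"ax":0,"ay":0,"az":0.016,"fingers":-1}
    - {"dx":0,"dy":0,"dz":0.1,"ax":0,"ay":0,"az":0,"fingers":-1}
    - {"dx":0,"dy":0,"dz":0.1,"ax":0,"ay":0,"az":0,"fingers":-1}

```text
clock: 31.95
tcp_pos: [0.4559, 0.0098, 0.0442]
tcp_rot: [0.0, 0.995, -0.096, -0.001]
wrist_force: [0.5, -0.5, -1.0]
opening: 0.0136
grasp_force: 58.8
```

Request:
jog_arm:
  targets:
    - {"dx":0,"dy":0,"dz":0,"ax":0,"ay":0,"az":0,"fingers":-1}
    - {"dx":0,"dy":0,"dz":0,"ax":0,"ay":0,"az":0,"fingers":-1}
    - {"dx":0,"dy":0,"dz":0,"ax":0,"ay":0,"az":0,"fingers":-1}

```text
clock: 32.25
tcp_pos: [0.4577, 0.0081, 0.0466]
tcp_rot: [-0.0, 0.995, -0.098, 0.0]
wrist_force: [0.4, 1.1, 0.0]
opening: 0.0135
grasp_force: 58.8
```

```bash
python3 -c "
from h import *
nest(2,67,20,n=2)"
```

```text
n 2 d mm [ -1.6  -0.3 -26.6] rot [-0.  -0.  -0.6] q1,q6 [-0.15  1.62] t 32.2
{"dx": -0.004, "dy": 0.002, "dz": 0.066, "ax": 0.0, "ay": 0.0, "az": -0.002, "fingers": -1},
{"dx": -0.004, "dy": 0.002, "dz": 0.066, "ax": 0.0, "ay": 0.0, "az": -0.002, "fingers": -1},
```

Request:
jog_arm:
  targets:
    - {"dx":-0.004,"dy":0.002,"dz":0.066,"ax":0,"ay":0,"az":-0.002,"fingers":-1}
    - {"dx":-0.004,"dy":0.002,"dz":0.066,"ax":0,"ay":0,"az":-0.002,"fingers":-1}
    - {"dx":0,"dy":0,"dz":0,"ax":0,"ay":0,"az":0,"fingers":-1}
    - {"dx":0,"dy":0,"dz":0,"ax":0,"ay":0,"az":0,"fingers":-1}

```text
clock: 32.65
tcp_pos: [0.4549, 0.0078, 0.019]
tcp_rot: [0.0, 0.996, -0.091, -0.001]
wrist_force: [-0.3, -1.3, -0.7]
opening: 0.0133
grasp_force: 58.8
```

Request:
jog_arm:
  targets:
    - {"dx":0,"dy":0,"dz":0.01,"ax":0,"ay":0,"az":0,"fingers":-1}
    - {"dx":0,"dy":0,"dz":0.005,"ax":0,"ay":0,"az":0,"fingers":-1}
    - {"dx":0,"dy":0,"dz":0,"ax":0,"ay":0,"az":0,"fingers":-1}

```text
clock: 32.95
tcp_pos: [0.4561, 0.0077, 0.0172]
tcp_rot: [0.0, 0.996, -0.091, 0.0]
wrist_force: [-0.3, -1.4, 0.3]
opening: 0.0138
grasp_force: 58.9
```

Request:
jog_arm:
  targets:
    - {"dx":0.008,"dy":0.003,"dz":0.003,"ax":0,"ay":0,"az":0,"fingers":-1}
    - {"dx":0.008,"dy":0,"dz":0,"ax":0,"ay":0,"az":0,"fingers":-1}
    - {"dx":0,"dy":0,"dz":0,"ax":0,"ay":0,"az":0,"fingers":-1}

```text
clock: 33.25
tcp_pos: [0.4593, 0.0068, 0.0166]
tcp_rot: [-0.0, 0.996, -0.091, 0.0]
wrist_force: [0.8, -0.2, 0.7]
opening: 0.0136
grasp_force: 59.0
```

Request:
jog_arm:
  targets:
    - {"dx":0.008,"dy":0,"dz":0,"ax":0,"ay":0,"az":0,"fingers":-1}
    - {"dx":0,"dy":0,"dz":0,"ax":0,"ay":0,"az":0,"fingers":-1}

```text
clock: 33.45
tcp_pos: [0.4608, 0.0065, 0.0165]
tcp_rot: [-0.0, 0.996, -0.091, 0.0]
wrist_force: [0.2, 1.2, 1.6]
opening: 0.0132
grasp_force: 59.1
```

Request:
jog_arm:
  targets:
    - {"dx":0.006,"dy":0,"dz":0,"ax":0,"ay":0,"az":0,"fingers":-1}
    - {"dx":0.006,"dy":0,"dz":0,"ax":0,"ay":0,"az":0,"fingers":-1}
    - {"dx":0,"dy":0,"dz":0,"ax":0,"ay":0,"az":0,"fingers":-1}

```text
clock: 33.75
tcp_pos: [0.4618, 0.0062, 0.0165]
tcp_rot: [-0.0, 0.996, -0.091, -0.002]
wrist_force: [-6.0, 0.4, 7.6]
opening: 0.0133
grasp_force: 60.2
```

Request:
jog_arm:
  targets:
    - {"dx":-0.011,"dy":0,"dz":0,"ax":0,"ay":0,"az":0,"fingers":-1}
    - {"dx":0,"dy":0,"dz":0,"ax":0,"ay":0,"az":0,"fingers":-1}
    - {"dx":0,"dy":0,"dz":0,"ax":0,"ay":0,"az":0,"fingers":-0.2}
    - {"dx":0,"dy":0,"dz":0,"ax":0,"ay":0,"az":0,"fingers":-0.2}
    - {"dx":0,"dy":0,"dz":0,"ax":0,"ay":0,"az":0,"fingers":-0.2}
    - {"dx":0,"dy":0,"dz":0,"ax":0,"ay":0,"az":0,"fingers":-0.2}

```text
clock: 34.35
tcp_pos: [0.4604, 0.0064, 0.0161]
tcp_rot: [0.0, 0.996, -0.091, -0.0]
wrist_force: [-0.1, 0.0, -0.7]
opening: 0.034
grasp_force: 0.0
```

Request:
jog_arm:
  targets:
    - {"dx":0,"dy":0,"dz":-0.1,"ax":0,"ay":0,"az":0,"fingers":-0.2}
    - {"dx":0,"dy":0,"dz":-0.2,"ax":0,"ay":0,"az":0,"fingers":-0.2}
    - {"dx":0,"dy":0,"dz":-0.2,"ax":0,"ay":0,"az":0,"fingers":-0.2}
    - {"dx":0,"dy":0,"dz":0,"ax":0,"ay":0,"az":0,"fingers":0.5}
    - {"dx":0,"dy":0,"dz":0,"ax":0,"ay":0,"az":0,"fingers":1}

```text
clock: 34.85
tcp_pos: [0.4614, 0.0063, 0.1176]
tcp_rot: [0.0, 0.996, -0.091, 0.001]
wrist_force: [0.2, 0.4, -1.1]
opening: 0.062
grasp_force: 0.0
```

Run:
```python
from h import *
t=load('top0')
c=np.array([443.4,229.2])
for u,v,z in((212,228.3,.04),(216,227.5,.04),(214,227.9,.04),(208.8,230.7,.005)):
    p=ray(t,u,v,z)[:2]*1000; print(u,v,p.round(1),np.degrees(np.arctan2(*(p-c)[::-1])).round(1),np.hypot(*(p-c)).round(1))
go(443.4,229.2,90,90)
```

```text
212 228.3 [440.2 246.7] 100.4 17.8
216 227.5 [443.2 233. ] 93.5 3.8
214 227.9 [441.7 239.9] 99.2 10.8
208.8 230.7 [435.8 263.5] 102.5 35.2
n 22 d mm [-18.  222.9 -27.6] rot [ -0.2  -0.  169.5] q1,q6 [-0.15  1.61] t 34.9
{"dx": -0.013, "dy": -0.049, "dz": 0.006, "ax": 0.0, "ay": 0.0, "az": 0.043, "fingers": 0.1},
{"dx": -0.02, "dy": -0.047, "dz": 0.006, "ax": 0.0, "ay": 0.0, "az": 0.043, "fingers": 0.1},
{"dx": -0.026, "dy": -0.044, "dz": 0.006, "ax": 0.0, "ay": 0.0, "az": 0.043, "fingers": 0.1},
{"dx": -0.031, "dy": -0.04, "dz": 0.006, "ax": 0.0, "ay": 0.0, "az": 0.043, "fingers": 0.1},
{"dx": -0.037, "dy": -0.035, "dz": 0.006, "ax": 0.0, "ay": 0.0, "az": 0.043, "fingers": 0.1},
{"dx": -0.041, "dy": -0.03, "dz": 0.006, "ax": 0.0, "ay": 0.0, "az": 0.043, "fingers": 0.1},
{"dx": -0.045, "dy": -0.024, "dz": 0.006, "ax": 0.0, "ay": 0.0, "az": 0.043, "fingers": 0.1},
{"dx": -0.047, "dy": -0.018, "dz": 0.006, "ax": 0.0, "ay": 0.0, "az": 0.043, "fingers": 0.1},
{"dx": -0.049, "dy": -0.012, "dz": 0.006, "ax": 0.0, "ay": 0.0, "az": 0.043, "fingers": 0.1},
{"dx": -0.051, "dy": -0.005, "dz": 0.
[... 469 characters left out ...]
"ax": 0.0, "ay": 0.0, "az": 0.043, "fingers": 0.1},
{"dx": -0.039, "dy": 0.033, "dz": 0.006, "ax": 0.0, "ay": 0.0, "az": 0.043, "fingers": 0.1},
{"dx": -0.034, "dy": 0.038, "dz": 0.006, "ax": 0.0, "ay": 0.0, "az": 0.043, "fingers": 0.1},
{"dx": -0.028, "dy": 0.042, "dz": 0.006, "ax": 0.0, "ay": 0.0, "az": 0.043, "fingers": 0.1},
{"dx": -0.022, "dy": 0.046, "dz": 0.006, "ax": 0.0, "ay": 0.0, "az": 0.043, "fingers": 0.1},
{"dx": -0.016, "dy": 0.048, "dz": 0.006, "ax": 0.0, "ay": 0.0, "az": 0.043, "fingers": 0.1},
{"dx": -0.01, "dy": 0.05, "dz": 0.006, "ax": 0.0, "ay": 0.0, "az": 0.043, "fingers": 0.1},
{"dx": -0.003, "dy": 0.051, "dz": 0.006, "ax": 0.0, "ay": 0.0, "az": 0.043, "fingers": 0.1},
```

Run:
```python
from h import *
go(443.4,229.2,115,20,n=15,fi=1)
t=save('top','t7'); I=t['image'].astype(int)
# block tabs on fixture: high points
P=cloud(t); d=np.hypot(P[...,0]-.522,P[...,1]+.0046); 
m=(d<.085)&(P[...,2]>.02)&(d>.045); nl,lab,st,ce=cv2.connectedComponentsWithStats(m.astype(np.uint8))
for i in range(1,nl):
    if st[i,4]>3:
        q=P[lab==i].mean(0)-[.522,-.0046,0]; print(st[i,4],(np.hypot(*q[:2])*1000).round(1),np.degrees(np.arctan2(q[1],q[0])).round(1),q[2].round(4))
```

```text
n 15 d mm [-18.  222.9  -2.6] rot [ 2.000e-01 -1.000e-01 -1.205e+02] q1,q6 [-0.15  1.61] t 34.9
{"dx": -0.019, "dy": -0.072, "dz": 0.001, "ax": 0.0, "ay": 0.0, "az": -0.045, "fingers": 1},
{"dx": -0.009, "dy": -0.074, "dz": 0.001, "ax": 0.0, "ay": 0.0, "az": -0.045, "fingers": 1},
{"dx": 0.001, "dy": -0.075, "dz": 0.001, "ax": 0.0, "ay": 0.0, "az": -0.045, "fingers": 1},
{"dx": 0.012, "dy": -0.074, "dz": 0.001, "ax": 0.0, "ay": 0.0, "az": -0.045, "fingers": 1},
{"dx": 0.022, "dy": -0.071, "dz": 0.001, "ax": 0.0, "ay": 0.0, "az": -0.045, "fingers": 1},
{"dx": 0.032, "dy": -0.068, "dz": 0.001, "ax": 0.0, "ay": 0.0, "az": -0.045, "fingers": 1},
{"dx": 0.041, "dy": -0.062, "dz": 0.001, "ax": 0.0, "ay": 0.0, "az": -0.045, "fingers": 1},
{"dx": 0.049, "dy": -0.056, "dz": 0.001, "ax": 0.0, "ay": 0.0, "az": -0.045, "fingers": 1},
{"dx": 0.056, "dy": -0.049, "dz": 0.001, "ax": 0.0, "ay": 0.0, "az": -0.045, "fingers": 1},
{"dx": 0.063, "dy": -0.04, "dz": 0.001, "ax": 0.0, "ay": 0.0, "az": -0.045, "fingers": 1},
{"dx": 0.068, "dy": -0.031, "dz": 0.001, "ax": 0.0, "ay": 0.0, "az": -0.045, "fingers": 1},
{"dx": 0.071, "dy": -0.021, "dz": 0.001, "ax": 0.0, "ay": 0.0, "az": -0.045, "fingers": 1},
{"dx": 0.074, "dy": -0.011, "dz": 0.001, "ax": 0.0, "ay": 0.0, "az": -0.045, "fingers": 1},
{"dx": 0.075, "dy": -0.001, "dz": 0.001, "ax": 0.0, "ay": 0.0, "az": -0.045, "fingers": 1},
{"dx": 0.074, "dy": 0.01, "dz": 0.001, "ax": 0.0, "ay": 0.0, "az": -0.045, "fingers": 1},
808 56.6 169.6 0.4321
8 82.5 142.7 0.1711
13 80.5 -162.7 0.1755
```

Request:
jog_arm:
  targets:
    - {"dx":-0.019,"dy":-0.072,"dz":0,"ax":0,"ay":0,"az":-0.045,"fingers":1}
    - {"dx":-0.009,"dy":-0.074,"dz":0,"ax":0,"ay":0,"az":-0.045,"fingers":1}
    - {"dx":0.001,"dy":-0.075,"dz":0,"ax":0,"ay":0,"az":-0.045,"fingers":1}
    - {"dx":0.012,"dy":-0.074,"dz":0,"ax":0,"ay":0,"az":-0.045,"fingers":1}
    - {"dx":0.022,"dy":-0.071,"dz":0,"ax":0,"ay":0,"az":-0.045,"fingers":1}
    - {"dx":0.032,"dy":-0.068,"dz":0,"ax":0,"ay":0,"az":-0.045,"fingers":1}
    - {"dx":0.041,"dy":-0.062,"dz":0,"ax":0,"ay":0,"az":-0.045,"fingers":1}
    - {"dx":0.049,"dy":-0.056,"dz":0,"ax":0,"ay":0,"az":-0.045,"fingers":1}
    - {"dx":0.056,"dy":-0.049,"dz":0,"ax":0,"ay":0,"az":-0.045,"fingers":1}
    - {"dx":0.063,"dy":-0.04,"dz":0,"ax":0,"ay":0,"az":-0.045,"fingers":1}

```text
clock: 35.9
tcp_pos: [0.4464, 0.1554, 0.1138]
tcp_rot: [-0.001, 0.815, 0.58, -0.002]
wrist_force: [-0.7, 0.6, 0.0]
opening: 0.0854
grasp_force: 0.0
```

Request:
jog_arm:
  targets:
    - {"dx":0.068,"dy":-0.031,"dz":0,"ax":0,"ay":0,"az":-0.045,"fingers":1}
    - {"dx":0.071,"dy":-0.021,"dz":0,"ax":0,"ay":0,"az":-0.045,"fingers":1}
    - {"dx":0.074,"dy":-0.011,"dz":0,"ax":0,"ay":0,"az":-0.045,"fingers":1}
    - {"dx":0.075,"dy":0,"dz":0,"ax":0,"ay":0,"az":-0.045,"fingers":1}
    - {"dx":0.074,"dy":0.01,"dz":0,"ax":0,"ay":0,"az":-0.045,"fingers":1}
    - {"dx":0,"dy":0,"dz":0.1,"ax":0,"ay":0,"az":0,"fingers":1}
    - {"dx":0,"dy":0,"dz":0,"ax":0,"ay":0,"az":0,"fingers":1}
    - {"dx":0,"dy":0,"dz":0,"ax":0,"ay":0,"az":0,"fingers":1}

```text
clock: 36.7
tcp_pos: [0.44, 0.2289, 0.0943]
tcp_rot: [-0.001, 0.566, 0.824, -0.002]
wrist_force: [0.2, 0.3, -0.3]
opening: 0.0853
grasp_force: 0.0
```

Run:
```python
from h import *
go(443.4,229.2,12,20,n=2,fi=1)
t=save('top','t8'); s=save('scene','s8')
a=cv2.resize(s['image'][140:230,150:300,::-1],(500,300),interpolation=cv2.INTER_CUBIC);d=cv2.resize(t['image'][185:235,262:307,::-1],(270,300),interpolation=cv2.INTER_CUBIC)
cv2.imwrite('pics/c6.png',np.hstack([a,d]))
P=cloud(t); r=np.hypot(P[...,0]-.522,P[...,1]+.0046); 
m=(r<.08)&(P[...,2]>.02)&(P[...,2]<.04)&(r>.05); nl,lab,st,ce=cv2.connectedComponentsWithStats(m.astype(np.uint8))
for i in range(1,nl):
    if st[i,4]>3:
        q=P[lab==i].mean(0)-[.522,-.0046,0]; print(st[i,4],(np.hypot(*q[:2])*1000).round(1),np.degrees(np.arctan2(q[1],q[0])).round(1),q[2].round(4))
```

```text
n 2 d mm [  3.4   0.3 -82.3] rot [-0.3 -0.   1. ] q1,q6 [ 0.33 -0.04] t 36.7
{"dx": -0.002, "dy": 0.009, "dz": 0.206, "ax": -0.001, "ay": 0.0, "az": 0.003, "fingers": 1},
{"dx": -0.002, "dy": 0.009, "dz": 0.206, "ax": -0.001, "ay": 0.0, "az": 0.003, "fingers": 1},
11 63.3 26.8 0.0291
10 62.6 -44.5 0.0274
10 64.4 97.4 0.0284
11 62.4 -120.1 0.0287
12 63.3 168.0 0.0273
```

View pics/c6.png

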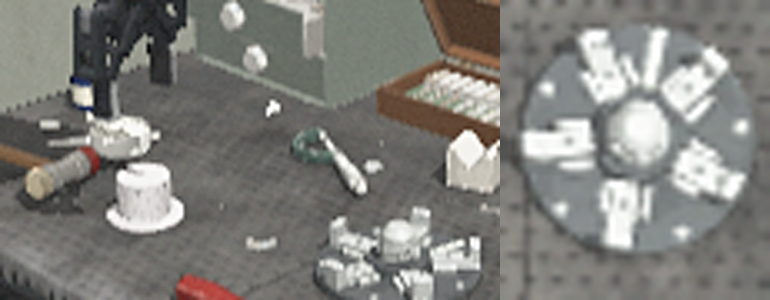

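All five blocks are in their nests (right panel, each tab 62–64 mm from the axis), and the cap stands at (145,195) under the gripper.

Request:
jog_arm:
  targets:
    - {"dx":-0.002,"dy":0.009,"dz":0.15,"ax":0,"ay":0,"az":0.003,"fingers":1}
    - {"dx":-0.002,"dy":0.009,"dz":0.15,"ax":0,"ay":0,"az":0.003,"fingers":1}
    - {"dx":0,"dy":0,"dz":0.1,"ax":0,"ay":0,"az":0,"fingers":1}
    - {"dx":0,"dy":0,"dz":0,"ax":0,"ay":0,"az":0,"fingers":1}
    - {"dx":0,"dy":0,"dz":0,"ax":0,"ay":0,"az":0,"fingers":1}

```text
clock: 37.3
tcp_pos: [0.4455, 0.23, 0.017]
tcp_rot: [0.0, 0.574, 0.819, 0.0]
wrist_force: [0.1, -0.7, 0.8]
opening: 0.0855
grasp_force: 0.0
```

Request:
jog_arm:
  targets:
    - {"dx":0,"dy":0,"dz":0,"ax":0,"ay":0,"az":0,"fingers":-1}
    - {"dx":0,"dy":0,"dz":0,"ax":0,"ay":0,"az":0,"fingers":-1}
    - {"dx":0,"dy":0,"dz":0,"ax":0,"ay":0,"az":0,"fingers":-1}
    - {"dx":0,"dy":0,"dz":0,"ax":0,"ay":0,"az":0,"fingers":-1}
    - {"dx":0,"dy":0,"dz":0,"ax":0,"ay":0,"az":0,"fingers":-1}
    - {"dx":0,"dy":0,"dz":0,"ax":0,"ay":0,"az":0,"fingers":-1}
    - {"dx":0,"dy":0,"dz":0,"ax":0,"ay":0,"az":0,"fingers":-1}

```text
clock: 38.0
tcp_pos: [0.4465, 0.2305, 0.0181]
tcp_rot: [0.001, 0.574, 0.819, 0.001]
wrist_force: [-0.8, -0.4, 6.9]
opening: 0.0444
grasp_force: 61.6
```

Request:
jog_arm:
  targets:
    - {"dx":0,"dy":0,"dz":-0.1,"ax":0,"ay":0,"az":0,"fingers":-1}
    - {"dx":0,"dy":0,"dz":-0.2,"ax":0,"ay":0,"az":0,"fingers":-1}
    - {"dx":0,"dy":0,"dz":-0.15,"ax":0,"ay":0,"az":0,"fingers":-1}
    - {"dx":0,"dy":0,"dz":0,"ax":0,"ay":0,"az":0,"fingers":-1}
    - {"dx":0,"dy":0,"dz":0,"ax":0,"ay":0,"az":0,"fingers":-1}

```text
clock: 38.5
tcp_pos: [0.4453, 0.2301, 0.1068]
tcp_rot: [0.0, 0.574, 0.819, 0.001]
wrist_force: [-0.6, -0.1, -2.2]
opening: 0.0441
grasp_force: 61.8
```

Run:
```python
from h import *
go(522,-4.6,108,-91.6,n=15,fi=-1)
o=observe();print(o['opening'],o['grasp_force'],o['wrist_force'])
```

```text
n 15 d mm [  76.7 -234.7    1.2] rot [ 1.000e-01 -1.000e-01  1.115e+02] q1,q6 [ 0.33 -0.02] t 38.5
{"dx": -0.082, "dy": -0.003, "dz": 0.0, "ax": 0.0, "ay": 0.0, "az": 0.041, "fingers": -1},
{"dx": -0.082, "dy": 0.008, "dz": 0.0, "ax": 0.0, "ay": 0.0, "az": 0.041, "fingers": -1},
{"dx": -0.08, "dy": 0.019, "dz": 0.0, "ax": 0.0, "ay": 0.0, "az": 0.041, "fingers": -1},
{"dx": -0.077, "dy": 0.029, "dz": 0.0, "ax": 0.0, "ay": 0.0, "az": 0.041, "fingers": -1},
{"dx": -0.073, "dy": 0.039, "dz": 0.0, "ax": 0.0, "ay": 0.0, "az": 0.041, "fingers": -1},
{"dx": -0.067, "dy": 0.048, "dz": 0.0, "ax": 0.0, "ay": 0.0, "az": 0.041, "fingers": -1},
{"dx": -0.06, "dy": 0.056, "dz": 0.0, "ax": 0.0, "ay": 0.0, "az": 0.041, "fingers": -1},
{"dx": -0.053, "dy": 0.063, "dz": 0.0, "ax": 0.0, "ay": 0.0, "az": 0.041, "fingers": -1},
{"dx": -0.044, "dy": 0.07, "dz": 0.0, "ax": 0.0, "ay": 0.0, "az": 0.041, "fingers": -1},
{"dx": -0.035, "dy": 0.075, "dz": 0.0, "ax": 0.0, "ay": 0.0, "az": 0.041, "fingers": -1},
{"dx": -0.025, "dy": 0.079, "dz": 0.0, "ax": 0.0, "ay": 0.0, "az": 0.041, "fingers": -1},
{"dx": -0.014, "dy": 0.081, "dz": 0.0, "ax": 0.0, "ay": 0.0, "az": 0.041, "fingers": -1},
{"dx": -0.004, "dy": 0.082, "dz": 0.0, "ax": 0.0, "ay": 0.0, "az": 0.041, "fingers": -1},
{"dx": 0.007, "dy": 0.082, "dz": 0.0, "ax": 0.0, "ay": 0.0, "az": 0.041, "fingers": -1},
{"dx": 0.017, "dy": 0.08, "dz": 0.0, "ax": 0.0, "ay": 0.0, "az": 0.041, "fingers": -1},
0.044119887200265266 61.81823691353202 [-0.60534236 -0.05619455 -2.20312018]
```

Request:
jog_arm:
  targets:
    - {"dx":-0.082,"dy":-0.003,"dz":0,"ax":0,"ay":0,"az":0.041,"fingers":-1}
    - {"dx":-0.082,"dy":0.008,"dz":0,"ax":0,"ay":0,"az":0.041,"fingers":-1}
    - {"dx":-0.08,"dy":0.019,"dz":0,"ax":0,"ay":0,"az":0.041,"fingers":-1}
    - {"dx":-0.077,"dy":0.029,"dz":0,"ax":0,"ay":0,"az":0.041,"fingers":-1}
    - {"dx":-0.073,"dy":0.039,"dz":0,"ax":0,"ay":0,"az":0.041,"fingers":-1}
    - {"dx":-0.067,"dy":0.048,"dz":0,"ax":0,"ay":0,"az":0.041,"fingers":-1}
    - {"dx":-0.06,"dy":0.056,"dz":0,"ax":0,"ay":0,"az":0.041,"fingers":-1}
    - {"dx":-0.053,"dy":0.063,"dz":0,"ax":0,"ay":0,"az":0.041,"fingers":-1}
    - {"dx":-0.044,"dy":0.07,"dz":0,"ax":0,"ay":0,"az":0.041,"fingers":-1}
    - {"dx":-0.035,"dy":0.075,"dz":0,"ax":0,"ay":0,"az":0.041,"fingers":-1}

```text
clock: 39.5
tcp_pos: [0.4956, 0.073, 0.1036]
tcp_rot: [-0.001, 0.951, 0.308, -0.002]
wrist_force: [0.3, -0.2, -1.1]
opening: 0.0444
grasp_force: 61.8
```

Request:
jog_arm:
  targets:
    - {"dx":-0.025,"dy":0.079,"dz":0,"ax":0,"ay":0,"az":0.041,"fingers":-1}
    - {"dx":-0.014,"dy":0.081,"dz":0,"ax":0,"ay":0,"az":0.041,"fingers":-1}
    - {"dx":-0.004,"dy":0.082,"dz":0,"ax":0,"ay":0,"az":0.041,"fingers":-1}
    - {"dx":0.007,"dy":0.082,"dz":0,"ax":0,"ay":0,"az":0.041,"fingers":-1}
    - {"dx":0.017,"dy":0.08,"dz":0,"ax":0,"ay":0,"az":0.041,"fingers":-1}
    - {"dx":0,"dy":0,"dz":0,"ax":0,"ay":0,"az":0,"fingers":-1}
    - {"dx":0,"dy":0,"dz":0,"ax":0,"ay":0,"az":0,"fingers":-1}
    - {"dx":0,"dy":0,"dz":0,"ax":0,"ay":0,"az":0,"fingers":-1}

```text
clock: 40.3
tcp_pos: [0.5226, -0.0036, 0.105]
tcp_rot: [-0.0, 1.0, -0.006, -0.001]
wrist_force: [-0.3, -0.3, -0.6]
opening: 0.0442
grasp_force: 61.8
```

Run:
```python
from h import *
go(522,-4.6,65,-91.6,n=1,fi=-1)
o=observe();print(o['opening'],o['grasp_force'],o['wrist_force'])
s=save('scene','s9')
cv2.imwrite('pics/c7.png',cv2.resize(s['image'][130:240,210:340,::-1],(650,550),interpolation=cv2.INTER_CUBIC))
```

```text
n 1 d mm [ -0.6  -1.  -40. ] rot [-0.   0.1  0.9] q1,q6 [-0.15  1.43] t 40.3
{"dx": -0.003, "dy": 0.005, "dz": 0.2, "ax": 0.0, "ay": 0.001, "az": 0.005, "fingers": -1},
0.04417253373965388 61.754466108977795 [-0.32828023 -0.32285465 -0.57470296]
```

View pics/c7.png

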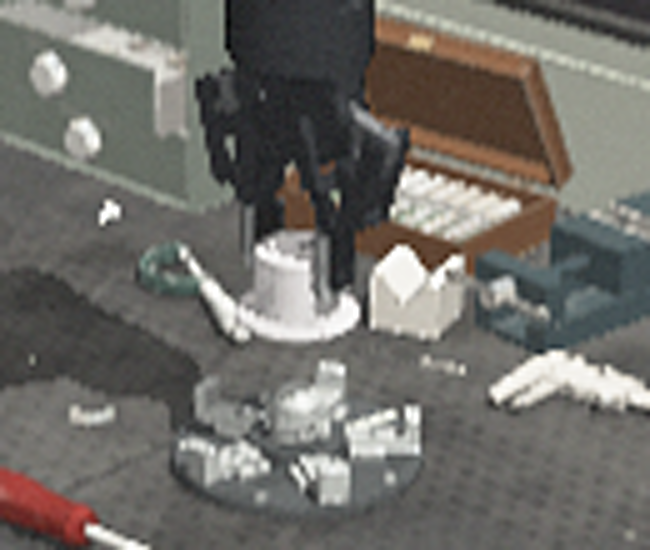

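The cap is held level above the post, flange at about (297,320) and post at (305,410). Lowering it onto the post.

Request:
jog_arm:
  targets:
    - {"dx":-0.003,"dy":0.005,"dz":0.1,"ax":0,"ay":0,"az":0.004,"fingers":-1}
    - {"dx":0,"dy":0,"dz":0.1,"ax":0,"ay":0,"az":0,"fingers":-1}
    - {"dx":0,"dy":0,"dz":0.02,"ax":0,"ay":0,"az":0,"fingers":-1}
    - {"dx":0,"dy":0,"dz":0.02,"ax":0,"ay":0,"az":0,"fingers":-1}
    - {"dx":0,"dy":0,"dz":0,"ax":0,"ay":0,"az":0,"fingers":-1}

```text
clock: 40.85
tcp_pos: [0.5231, -0.005, 0.0585]
tcp_rot: [-0.0, 1.0, -0.013, 0.0]
wrist_force: [-0.4, -0.3, -1.5]
opening: 0.0441
grasp_force: 61.7
```

Request:
jog_arm:
  targets:
    - {"dx":0,"dy":0,"dz":0.02,"ax":0,"ay":0,"az":0,"fingers":-1}
    - {"dx":0,"dy":0,"dz":0.02,"ax":0,"ay":0,"az":0,"fingers":-1}
    - {"dx":0,"dy":0,"dz":0,"ax":0,"ay":0,"az":0,"fingers":-1}

```text
clock: 41.15
tcp_pos: [0.5228, -0.0052, 0.05]
tcp_rot: [-0.0, 1.0, -0.013, -0.0]
wrist_force: [-1.0, 0.1, -1.6]
opening: 0.0446
grasp_force: 61.7
```

Request:
jog_arm:
  targets:
    - {"dx":0,"dy":0,"dz":0.01,"ax":0,"ay":0,"az":0,"fingers":-1}
    - {"dx":0,"dy":0,"dz":0.01,"ax":0,"ay":0,"az":0,"fingers":-1}
    - {"dx":0,"dy":0,"dz":0,"ax":0,"ay":0,"az":0,"fingers":-1}

```text
clock: 41.45
tcp_pos: [0.5228, -0.0052, 0.046]
tcp_rot: [-0.0, 1.0, -0.013, -0.0]
wrist_force: [-0.1, -0.2, -2.3]
opening: 0.0448
grasp_force: 61.7
```

Request:
jog_arm:
  targets:
    - {"dx":0,"dy":0,"dz":0.01,"ax":0,"ay":0,"az":0,"fingers":-1}
    - {"dx":0,"dy":0,"dz":0,"ax":0,"ay":0,"az":0,"fingers":-1}

```text
clock: 41.65
tcp_pos: [0.5233, -0.0053, 0.0447]
tcp_rot: [0.0, 1.0, -0.013, 0.0]
wrist_force: [-0.9, -0.5, 1.5]
opening: 0.0443
grasp_force: 62.1
```

Request:
jog_arm:
  targets:
    - {"dx":0,"dy":0,"dz":0,"ax":0,"ay":0,"az":0,"fingers":0.4}
    - {"dx":0,"dy":0,"dz":0,"ax":0,"ay":0,"az":0,"fingers":0.4}
    - {"dx":0,"dy":0,"dz":0,"ax":0,"ay":0,"az":0,"fingers":0.4}
    - {"dx":0,"dy":0,"dz":0,"ax":0,"ay":0,"az":0,"fingers":0.4}
    - {"dx":0,"dy":0,"dz":0,"ax":0,"ay":0,"az":0,"fingers":0.4}
    - {"dx":0,"dy":0,"dz":0,"ax":0,"ay":0,"az":0,"fingers":0.4}

```text
clock: 42.25
tcp_pos: [0.523, -0.0052, 0.0443]
tcp_rot: [-0.0, 1.0, -0.013, -0.0]
wrist_force: [0.3, -0.0, 0.6]
opening: 0.0598
grasp_force: 0.0
```

Run:
```python
from h import *
s=save('scene','s10'); t=save('top','t10')
cv2.imwrite('pics/c8.png',cv2.resize(s['image'][160:235,230:320,::-1],(720,600),interpolation=cv2.INTER_CUBIC))
P=cloud(s); r=np.hypot(P[...,0]-.522,P[...,1]+.0046); q=P[(r<.02)]; print(np.percentile(q[:,2],[50,75,90,98]).round(4))
```

```text
[0.067  0.1408 0.1517 0.1572]
```

View pics/c8.png

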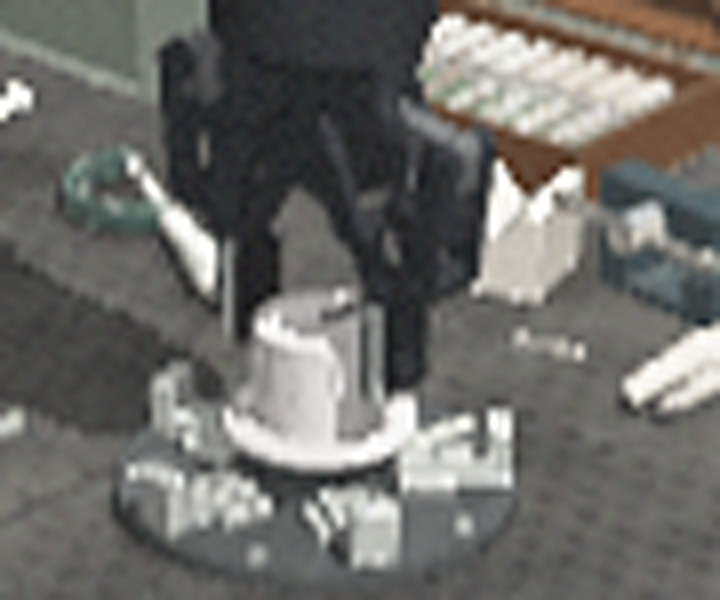

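Cap is level on the post with its top about 67 mm up, so it rests on the thread starts. Next: regrip and turn it backward about 54°, following the climb.

Request:
jog_arm:
  targets:
    - {"dx":0,"dy":0,"dz":0,"ax":0,"ay":0,"az":0,"fingers":-1}
    - {"dx":0,"dy":0,"dz":0,"ax":0,"ay":0,"az":0,"fingers":-1}
    - {"dx":0,"dy":0,"dz":0,"ax":0,"ay":0,"az":0,"fingers":-1}
    - {"dx":0,"dy":0,"dz":0,"ax":0,"ay":0,"az":0,"fingers":-1}
    - {"dx":0,"dy":0,"dz":0,"ax":0,"ay":0,"az":0,"fingers":-1}
  squeeze: 40

```text
clock: 42.85
tcp_pos: [0.5232, -0.0053, 0.0446]
tcp_rot: [0.0, 1.0, -0.013, 0.0]
wrist_force: [-0.3, -0.5, 1.8]
opening: 0.0451
grasp_force: 40.6
```

Request:
jog_arm:
  targets:
    - {"dx":0,"dy":0,"dz":-0.003,"ax":0,"ay":0,"az":-0.043,"fingers":-1}
    - {"dx":0,"dy":0,"dz":-0.003,"ax":0,"ay":0,"az":-0.043,"fingers":-1}
    - {"dx":0,"dy":0,"dz":-0.003,"ax":0,"ay":0,"az":-0.043,"fingers":-1}
    - {"dx":0,"dy":0,"dz":0,"ax":0,"ay":0,"az":0,"fingers":-1}

```text
clock: 43.25
tcp_pos: [0.523, -0.0051, 0.046]
tcp_rot: [-0.0, 0.982, 0.188, 0.0]
wrist_force: [-0.3, 0.6, 0.9]
opening: 0.045
grasp_force: 40.7
```

Request:
jog_arm:
  targets:
    - {"dx":0,"dy":0,"dz":-0.003,"ax":0,"ay":0,"az":-0.043,"fingers":-1}
    - {"dx":0,"dy":0,"dz":-0.003,"ax":0,"ay":0,"az":-0.043,"fingers":-1}
    - {"dx":0,"dy":0,"dz":-0.003,"ax":0,"ay":0,"az":-0.043,"fingers":-1}
    - {"dx":0,"dy":0,"dz":0,"ax":0,"ay":0,"az":-0.043,"fingers":-1}
    - {"dx":0,"dy":0,"dz":0,"ax":0,"ay":0,"az":0,"fingers":-1}
    - {"dx":0,"dy":0,"dz":0,"ax":0,"ay":0,"az":0,"fingers":-1}

```text
clock: 43.85
tcp_pos: [0.5226, -0.0051, 0.0474]
tcp_rot: [-0.0, 0.897, 0.442, -0.0]
wrist_force: [-1.0, 0.3, -0.7]
opening: 0.045
grasp_force: 40.9
```

Run:
```python
from h import *
o,p,r=pose(); y=r.apply([0,1,0]); print(p.round(4),'phi',np.degrees(np.arctan2(y[1],y[0])).round(1),o['wrist_force'].round(1),o['wrist_torque'].round(2),o['opening'])
```

```text
[ 0.5226 -0.0051  0.0474] phi -37.5 [-1.   0.3 -0.7] [ 0.01  0.04 -0.07] 0.044993763066786
```

Request:
jog_arm:
  targets:
    - {"dx":0,"dy":0,"dz":0,"ax":0,"ay":0,"az":0,"fingers":0.4}
    - {"dx":0,"dy":0,"dz":0,"ax":0,"ay":0,"az":0,"fingers":0.4}
    - {"dx":0,"dy":0,"dz":0,"ax":0,"ay":0,"az":0,"fingers":0.4}
    - {"dx":0,"dy":0,"dz":0,"ax":0,"ay":0,"az":0,"fingers":0.4}
    - {"dx":0,"dy":0,"dz":0,"ax":0,"ay":0,"az":0,"fingers":0.4}
    - {"dx":0,"dy":0,"dz":0,"ax":0,"ay":0,"az":0,"fingers":0.4}

```text
clock: 44.45
tcp_pos: [0.523, -0.0052, 0.048]
tcp_rot: [0.0, 0.896, 0.444, 0.0]
wrist_force: [-0.3, 0.2, -0.5]
opening: 0.06
grasp_force: 0.0
```

Run:
```python
from h import *
for n in('s10','s11'):
    s=load(n) if n=='s10' else save('scene',n)
    P=cloud(s); r=np.hypot(P[...,0]-.522,P[...,1]+.0046); br=s['image'].min(2)>140
    m=(r<.026)&(P[...,2]<.08)&(P[...,2]>.05)&br; q=P[m]; print(n,len(q),np.percentile(q[:,2],[30,50,70,90,97]).round(4))
    f=(r<.034)&(r>.025)&br&(P[...,2]<.045); print('flange',np.percentile(P[f][:,2],[30,50,70,85]).round(4),f.sum())
a=load('s11')['image']; b=load('s10')['image']
cv2.imwrite('pics/c9.png',np.hstack([cv2.resize(x[175:235,245:305,::-1],(400,400),interpolation=cv2.INTER_CUBIC) for x in(b,a)]))
```

```text
s10 116 [0.0606 0.0634 0.0646 0.0658 0.0668]
flange [0.0126 0.0275 0.0297 0.0312] 135
s11 134 [0.0581 0.06   0.061  0.0624 0.0632]
flange [0.0143 0.0256 0.027  0.032 ] 140
```

View pics/c9.png

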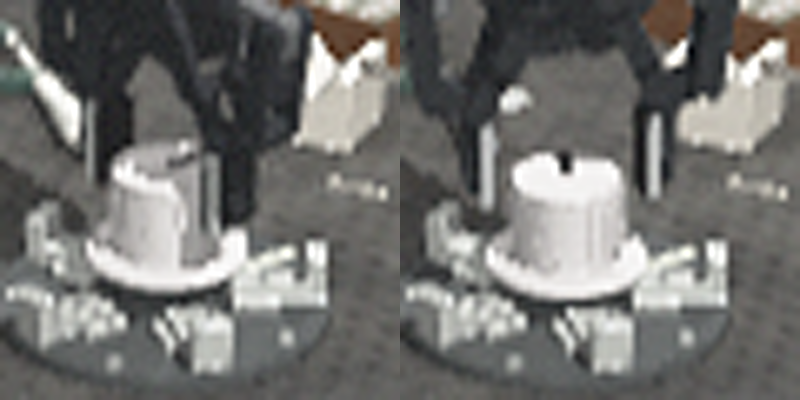

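The drop is visible: the cap top went from about 66 to 62 mm and its pointer now faces away from the camera, at (565,160). Lowering the hand, regripping, then screwing forward.

Request:
jog_arm:
  targets:
    - {"dx":0,"dy":0,"dz":0.025,"ax":0,"ay":0,"az":0,"fingers":0.4}
    - {"dx":0,"dy":0,"dz":0.025,"ax":0,"ay":0,"az":0,"fingers":0.4}
    - {"dx":0,"dy":0,"dz":0,"ax":0,"ay":0,"az":0,"fingers":0.4}
    - {"dx":0,"dy":0,"dz":0,"ax":0,"ay":0,"az":0,"fingers":-1}
    - {"dx":0,"dy":0,"dz":0,"ax":0,"ay":0,"az":0,"fingers":-1}
    - {"dx":0,"dy":0,"dz":0,"ax":0,"ay":0,"az":0,"fingers":-1}
    - {"dx":0,"dy":0,"dz":0,"ax":0,"ay":0,"az":0,"fingers":-1}
    - {"dx":0,"dy":0,"dz":0,"ax":0,"ay":0,"az":0,"fingers":-1}

```text
clock: 45.3
tcp_pos: [0.523, -0.0052, 0.0379]
tcp_rot: [0.0, 0.896, 0.444, -0.0]
wrist_force: [-1.1, -0.6, -1.2]
opening: 0.0451
grasp_force: 40.9
```

Request:
jog_arm:
  targets:
    - {"dx":0,"dy":0,"dz":0.002,"ax":0,"ay":0,"az":0.043,"fingers":-1}
    - {"dx":0,"dy":0,"dz":0.002,"ax":0,"ay":0,"az":0.043,"fingers":-1}
    - {"dx":0,"dy":0,"dz":0.002,"ax":0,"ay":0,"az":0.043,"fingers":-1}
    - {"dx":0,"dy":0,"dz":0.002,"ax":0,"ay":0,"az":0.043,"fingers":-1}
    - {"dx":0,"dy":0,"dz":0,"ax":0,"ay":0,"az":0,"fingers":-1}

```text
clock: 45.8
tcp_pos: [0.5229, -0.0052, 0.0362]
tcp_rot: [-0.0, 0.982, 0.189, -0.0]
wrist_force: [-0.2, 0.1, -0.7]
opening: 0.0453
grasp_force: 40.9
```

Request:
jog_arm:
  targets:
    - {"dx":0,"dy":0,"dz":0.002,"ax":0,"ay":0,"az":0.043,"fingers":-1}
    - {"dx":0,"dy":0,"dz":0.003,"ax":0,"ay":0,"az":0.043,"fingers":-1}
    - {"dx":0,"dy":0,"dz":0.002,"ax":0,"ay":0,"az":0.043,"fingers":-1}
    - {"dx":0,"dy":0,"dz":0.002,"ax":0,"ay":0,"az":0.043,"fingers":-1}
    - {"dx":0,"dy":0,"dz":0.002,"ax":0,"ay":0,"az":0.043,"fingers":-1}
    - {"dx":0,"dy":0,"dz":0,"ax":0,"ay":0,"az":0,"fingers":-1}

```text
clock: 46.4
tcp_pos: [0.5229, -0.0052, 0.034]
tcp_rot: [0.0, 0.989, -0.146, -0.0]
wrist_force: [-0.3, -0.3, -0.6]
opening: 0.0451
grasp_force: 40.9
```

Request:
jog_arm:
  targets:
    - {"dx":0,"dy":0,"dz":0.002,"ax":0,"ay":0,"az":0.043,"fingers":-1}
    - {"dx":0,"dy":0,"dz":0.002,"ax":0,"ay":0,"az":0.043,"fingers":-1}
    - {"dx":0,"dy":0,"dz":0.002,"ax":0,"ay":0,"az":0.043,"fingers":-1}
    - {"dx":0,"dy":0,"dz":0.002,"ax":0,"ay":0,"az":0.043,"fingers":-1}
    - {"dx":0,"dy":0,"dz":0,"ax":0,"ay":0,"az":0.043,"fingers":-1}
    - {"dx":0,"dy":0,"dz":0,"ax":0,"ay":0,"az":0,"fingers":-1}
    - {"dx":0,"dy":0,"dz":0,"ax":0,"ay":0,"az":0,"fingers":-1}

```text
clock: 47.1
tcp_pos: [0.523, -0.0052, 0.0325]
tcp_rot: [0.0, 0.886, -0.464, -0.0]
wrist_force: [0.9, 0.5, -1.9]
opening: 0.0452
grasp_force: 40.9
```

Request:
jog_arm:
  targets:
    - {"dx":0,"dy":0,"dz":0,"ax":0,"ay":0,"az":0,"fingers":0.4}
    - {"dx":0,"dy":0,"dz":0,"ax":0,"ay":0,"az":0,"fingers":0.4}
    - {"dx":0,"dy":0,"dz":0,"ax":0,"ay":0,"az":0,"fingers":0.4}
    - {"dx":0,"dy":0,"dz":0,"ax":0,"ay":0,"az":0,"fingers":0.4}
    - {"dx":0,"dy":0,"dz":0,"ax":0,"ay":0,"az":0,"fingers":0.4}
    - {"dx":0,"dy":0,"dz":0,"ax":0,"ay":0,"az":0,"fingers":0.4}

```text
clock: 47.7
tcp_pos: [0.523, -0.0052, 0.0325]
tcp_rot: [0.0, 0.884, -0.467, 0.0]
wrist_force: [0.7, 0.6, -0.2]
opening: 0.0595
grasp_force: 0.0
```

Run:
```python
from h import *
for n in('s11','s12'):
    s=load(n) if n=='s11' else save('scene',n)
    P=cloud(s); r=np.hypot(P[...,0]-.522,P[...,1]+.0046); br=s['image'].min(2)>140
    m=(r<.026)&(P[...,2]<.08)&(P[...,2]>.045)&br; q=P[m]; print(n,len(q),np.percentile(q[:,2],[30,50,70,90,97]).round(4))
    I=s['image'].min(2); print((I[196:226,279]>130).astype(int), (I[196:226,275]>130).astype(int))
a=load('s12')['image']; b=load('s11')['image']
cv2.imwrite('pics/c10.png',np.hstack([cv2.resize(x[175:235,245:305,::-1],(400,400),interpolation=cv2.INTER_CUBIC) for x in(b,a)]))
```

```text
s11 156 [0.0553 0.0589 0.0608 0.0622 0.0631]
[0 0 0 0 0 0 0 0 0 0 0 0 0 0 1 1 1 1 1 1 1 1 0 0 0 0 1 1 1 1] [0 0 0 1 1 1 1 1 1 1 1 1 1 1 1 1 1 1 1 1 1 1 1 0 0 1 1 1 1 1]
s12 51 [0.0515 0.0538 0.0553 0.0563 0.0571]
[0 0 0 0 0 0 0 0 0 0 0 0 0 0 0 1 1 1 1 0 1 1 1 1 0 0 1 1 1 1] [0 0 0 0 1 1 1 1 1 1 1 1 1 1 1 1 1 1 1 1 1 1 1 1 1 1 1 1 1 1]
```

View pics/c10.png

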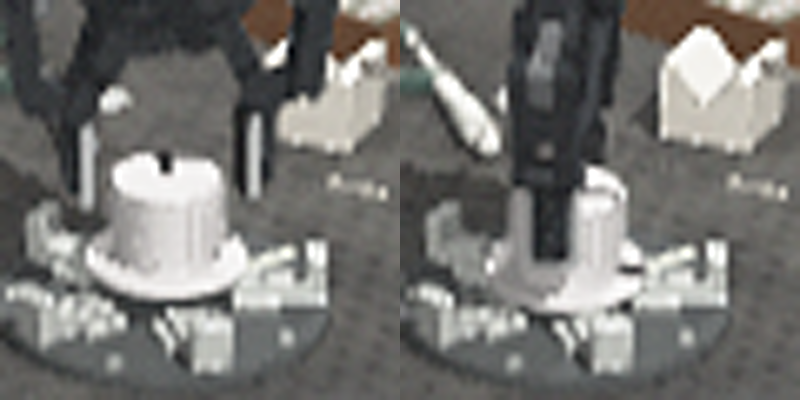

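The cap has come down about another 6 mm (top near 57 mm), with its flange on the shoulder at (565,290). Now retreating and checking.

Request:
jog_arm:
  targets:
    - {"dx":0,"dy":0,"dz":-0.05,"ax":0,"ay":0,"az":0,"fingers":0.6}
    - {"dx":0,"dy":0,"dz":-0.15,"ax":0,"ay":0,"az":0,"fingers":0.6}
    - {"dx":0,"dy":0,"dz":-0.2,"ax":0,"ay":0,"az":0,"fingers":0.6}
    - {"dx":0,"dy":0,"dz":-0.2,"ax":0,"ay":0,"az":0,"fingers":0.6}
    - {"dx":0,"dy":0,"dz":-0.2,"ax":0,"ay":0,"az":0,"fingers":0.6}
    - {"dx":0,"dy":0,"dz":0,"ax":0,"ay":0,"az":0,"fingers":0.6}
    - {"dx":0,"dy":0,"dz":0,"ax":0,"ay":0,"az":0,"fingers":0.6}
    - {"dx":0,"dy":0,"dz":0,"ax":0,"ay":0,"az":0,"fingers":0.6}
    - {"dx":0,"dy":0,"dz":0,"ax":0,"ay":0,"az":0,"fingers":0.6}

```text
clock: 48.65
tcp_pos: [0.5219, -0.005, 0.1906]
tcp_rot: [0.001, 0.884, -0.467, -0.002]
wrist_force: [0.4, 0.4, 0.1]
opening: 0.0683
grasp_force: 0.0
```

Run:
```python
from h import *
for n in('s11','s13'):
    s=load(n) if n=='s11' else save('scene',n)
    P=cloud(s); r=np.hypot(P[...,0]-.522,P[...,1]+.0046); br=s['image'].min(2)>140
    m=(r<.026)&(P[...,2]<.08)&(P[...,2]>.045)&br; q=P[m]; print(n,len(q),np.percentile(q[:,2],[50,70,80,90,97]).round(4))
P0=cloud(load('s8')); I0=load('s8')['image'].min(2)>150; I1=load('s13')['image'].min(2)>150
m=(np.hypot(P0[...,0]-.522,P0[...,1]+.0046)<.075)&(np.hypot(P0[...,0]-.522,P0[...,1]+.0046)>.045); print('block px changed',(I0^I1)[m].sum(),'of',I0[m].sum())
cv2.imwrite('pics/c11.png',cv2.resize(load('s13')['image'][170:235,230:320,::-1],(720,520),interpolation=cv2.INTER_CUBIC))
```

```text
s11 156 [0.0589 0.0608 0.0614 0.0622 0.0631]
s13 141 [0.0548 0.0557 0.056  0.0565 0.057 ]
block px changed 33 of 366
```

View pics/c11.png

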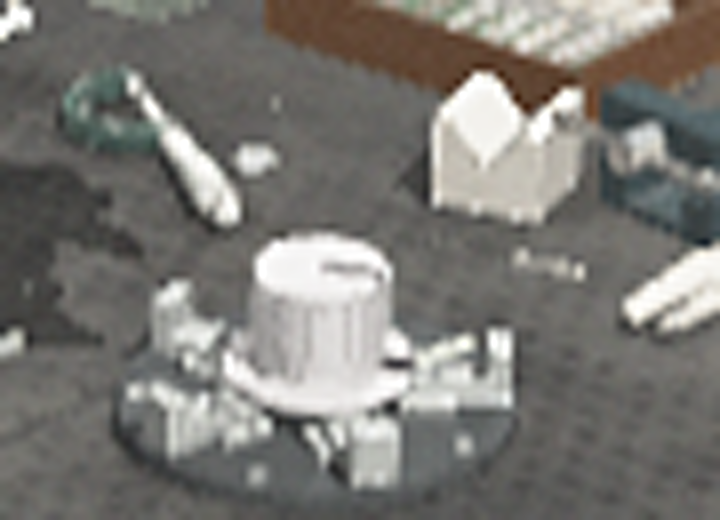

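The picture shows the cap level and down on the shoulder, pointer at the right (385,275), and the blocks undisturbed. Its top fell 5.7 mm from the dropped step, which matches fully home.

```bash
python3 -c "
from rig import *
print(finish_job())"
```

```text
the job is handed in; nothing more can be done
None
```

The job is handed in: all five blocks lie in their nests with tabs outward, and the cap was set at the line, turned back until it dropped, then screwed down onto the shoulder; the last camera check agreed, but no verdict came back.

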